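# File the blank board in the ordered colour's bay

### The arm

A 7-joint arm with a two-finger parallel gripper is mounted at the origin on the work surface; the furniture and walls round the work are solid. World frame = base frame: x ahead of the robot, y to its left, z up, the work surface at z = 0. Lengths are in m, angles in rad, forces in N, time in s.
With the tool pointing down it reaches from about 0.425 to 1.025 m from the base axis. Payload 9.4 kg.
Tool frame: the origin (TCP) lies at the very end of the fingers, on their centre line; the grasp point (between the pads) lies 19 mm behind it; z points along the fingers, y is the direction in which the jaws open and shut (so a half turn about z gives the same grasp; the last joint's range is limited). The gripper opens to 85 mm and grips with 20 to 120 N. Pads are 22 mm wide; open, the fingers measure 114 mm over their backs; the gripper's body (76 mm by 85 mm) begins 54 mm behind the grasp point. The pads swing forward as they close: fully open they stand 13 mm farther back than shut.
Start: joints at [-1.297, 0.599, -0.003, 1.599, 0.002, 0.943, -0.08], TCP at [0.249, 0.681, 0.231] pointing down, gripper open.
Joint ranges: [-2.57, 2.57], [-0.35, 1.97], [-1.29, 1.29], [0.11, 2.56], [-1.05, 4.19], [0.11, 1.86], [-2.63, 2.63]. Speed limits (rad/s): [2.22, 2.22, 3.01, 3.01, 3.14, 3.14, 3.14].

### API

Orientations are given as [roll, pitch, yaw] about the fixed x, y, z axes, in that order (R = Rz(yaw) Ry(pitch) Rx(roll)).
In Python, from station import ctrl gives the robot as it stands. The module is installed in compiled form; this text tells all that it offers.
- The arm moves only by the tool arm_command, never from a script. Its argument "commands" is a list of rows, each a list of 7 numbers: the turn, a rotation vector about the world's x, y, z in rad, then the shift along the world's x, y, z in mm, then the finger opening in mm, from 0 to 85.4. In form: [[ax, ay, az, x, y, z, grip], ...]. A call has 1 to 12 rows; each row shifts and turns the commanded pose from where the row before left it; what a row does not reach is not made up. A row lasts 1/12 s, in which the tool goes at most 41.7 mm and 7.16 degrees, less where a joint would pass 70% of its speed; a pose out of reach is approached as far as the arm can. A call with a gripper value outside its range is refused whole. The fingers move at their own pace and stop on an object; "grip_force" is the grip in N (left out, the last holds). Time passes only in rows, so rows that do not move let the fingers close. It gives the time, the measured TCP pose, the force and the opening at its end, in the units of the state.
- ctrl.sense(): the state, without advancing time (a new reading comes with each control period).
- ctrl.read_camera(name): name is "scene" or "side" or "wrist"; returns the picture (384x512x3 uint8, red, green, blue); there is no depth.
- ctrl.camera_model(name): a dict with "fx", "fy", "cx", "cy" (pixels), "distortion" ([k1, k2, p1, p2, k3] as OpenCV has them; the pictures are not rectified), "T" (4x4, takes a point from camera to world coordinates); the wrist camera has in their place "tool_from_camera" (4x4, takes a point from camera to tool coordinates, whose origin is the TCP and whose axes are the flange's). Camera axes: x right, y down, z forward; pixel columns grow to the right and rows downward; lengths in m; the calibration is good to about 2 mm. A picture is of the moment at which its call begins: read the wrist's pose just before it. camera_model takes no time and is no camera call.
- ctrl.hand_in(): hands the job in, once; it reports no verdict.
The state is a dict: "t": time; "q": joint angles; "qd": joint speeds; "tau": joint torques, N m; "position": TCP position; "eef_rot": TCP orientation; "ft_force": force on the tool from outside, world axes, zero at the start; "wrist_torque": the same for the moment, N m; "finger_gap": finger opening in m.
Only numpy, scipy, OpenCV 4.12 (cv2) and the standard library are available. Lean on these libraries where they do the work, as an engineer would, in place of code of your own. Each camera call takes 0.05 s, during which the arm holds its last target.

### The job

The jar standing on the white order card shows which colour is ordered. Draw the gate panel of that colour (dark red, golden yellow or aqua blue) up out of the dock and lay it flat on the cork mat, then slide the flat yellow-olive board along the desk, without picking it up, into the bay you opened, fully home against the back stop. Leave the other two gates in place and the jars where they stand.

Things in the scene. Friction and masses are not known exactly. Their poses are not given: they have to be found in the camera images.
- dock: Fixed plywood dock: three board bays side by side, open towards the robot, no floor (the board slides on the desk). Origin: desk level, where the board's centre lies when fully home in the middle bay; x points into the bays, y to the left. Bay centre lines at y = -176, 0, 176 mm; bays 158 mm wide, dividers 26 mm high, back stop face at x = 50 mm.
- bay_mouth (a point): Point at desk level in the middle bay's mouth, in the plane of the gates: dock x = -60 mm, y = 0. Each bay has here two upright grooves, 11 mm wide and 4 mm deep, one in each side post, open at the top, that hold a gate panel. The posts are 42 mm high; their rounded noses reach towards the robot to dock x = -82.5 mm.
- board: Loose flat yellow-olive sample board, 150 x 100 x 12 mm, about 0.25 kg, lying on the desk in front of the dock, long side roughly across the bays. Origin at the centre of its underside; its x axis is along the 150 mm side, y along the 100 mm side, z up. In a bay it goes in with the 150 mm side across the bay.
- cork_mat: Fixed brown cork mat, 180 x 220 x 3 mm, on the desk to the right. Origin at the centre of its underside, x along the 180 mm side, z up.
- order_card: White square paper order card, 100 x 100 mm with a black strip along one edge, flat on the desk to the left, no thickness to speak of. Origin at its centre.
- gate_red: Loose dark red gate panel, 8 mm thick (its x), 162 mm wide (its y), 70 mm tall (its z), 0.11 kg, standing in the groove of one of the bays (any of the three) and closing it; its top 28 mm stand above the posts. Origin at the middle of its lower edge, z up along the panel.
- gate_red_mid (a point): The middle of the dark red gate panel (35 mm above its lower edge).
- jar_red: Loose small glass jar with red cut tiles and a black lid, 49 mm across, 59 mm tall. Origin at the centre of its underside. One of the three jars stands on the order card, the other two beside it on the bare desk.
- gate_gold: Loose golden yellow gate panel, 8 mm thick (its x), 162 mm wide (its y), 70 mm tall (its z), 0.11 kg, standing in the groove of one of the bays (any of the three) and closing it; its top 28 mm stand above the posts. Origin at the middle of its lower edge, z up along the panel.
- gate_gold_mid (a point): The middle of the golden yellow gate panel (35 mm above its lower edge).
- jar_gold: Loose small glass jar with pale gold cut tiles and a white lid, 49 mm across, 66 mm tall. Origin at the centre of its underside. One of the three jars stands on the order card, the other two beside it on the bare desk.
- gate_aqua: Loose aqua blue gate panel, 8 mm thick (its x), 162 mm wide (its y), 70 mm tall (its z), 0.11 kg, standing in the groove of one of the bays (any of the three) and closing it; its top 28 mm stand above the posts. Origin at the middle of its lower edge, z up along the panel.
- gate_aqua_mid (a point): The middle of the aqua blue gate panel (35 mm above its lower edge).
- jar_aqua: Loose small glass jar with aqua blue cut tiles and a white lid, 55 mm across, 74 mm tall. Origin at the centre of its underside. One of the three jars stands on the order card, the other two beside it on the bare desk.
Not all that is in view belongs to the job. There is more than one size of the gate_red; the one meant has the size given above.

How it is judged:
At the end, for the whole second after the job is handed in: The gate of the ordered colour rests flat on the cork mat (its middle over the mat, below 20 mm). The board rests flat in the bay that this gate closed, within 7 mm of the back stop, 12 mm of the bay's centre line and 0.06 rad of square. Other gates and jars in place (x of board in the frame of dock between -0.007 and 0.006 m and (y of board in the frame of dock between -0.188 and -0.164 m or y of board in the frame of dock between -0.012 and 0.012 m or y of board in the frame of dock between 0.164 and 0.188 m) and angle between the y axis of board and the x axis of dock, either way round below 0.06 rad and height (world z) of board below 0.006 m and linear speed of board below 0.02 m/s and ((horizontal distance between jar_red and order_card below 0.05 m and height (world z) of gate_red_mid below 0.02 m and linear speed of gate_red below 0.02 m/s and x of gate_red_mid in the frame of cork_mat between -0.09 and 0.09 m and y of gate_red_mid in the frame of cork_mat between -0.11 and 0.11 m and horizontal distance between each of gate_gold, gate_aqua and board above 0.12 m) or (horizontal distance between jar_gold and order_card below 0.05 m and height (world z) of gate_gold_mid below 0.02 m and linear speed of gate_gold below 0.02 m/s and x of gate_gold_mid in the frame of cork_mat between -0.09 and 0.09 m and y of gate_gold_mid in the frame of cork_mat between -0.11 and 0.11 m and horizontal distance between each of gate_red, gate_aqua and board above 0.12 m) or (horizontal distance between jar_aqua and order_card below 0.05 m and height (world z) of gate_aqua_mid below 0.02 m and linear speed of gate_aqua below 0.02 m/s and x of gate_aqua_mid in the frame of cork_mat between -0.09 and 0.09 m and y of gate_aqua_mid in the frame of cork_mat between -0.11 and 0.11 m and horizontal distance between each of gate_red, gate_gold and board above 0.12 m))); the robot touches nothing.
It fails at once if the dark red gate is moved by more than 20 mm although the jar of its colour is not on the order card (distance of gate_red from where it was at the start of the episode above 0.02 m and not (horizontal distance between jar_red and order_card below 0.05 m)).
It fails at once if the golden yellow gate is moved by more than 20 mm although the jar of its colour is not on the order card (distance of gate_gold from where it was at the start of the episode above 0.02 m and not (horizontal distance between jar_gold and order_card below 0.05 m)).
It fails at once if the aqua blue gate is moved by more than 20 mm although the jar of its colour is not on the order card (distance of gate_aqua from where it was at the start of the episode above 0.02 m and not (horizontal distance between jar_aqua and order_card below 0.05 m)).
It fails at once if a jar is moved by more than 20 mm (distance of any of jar_red, jar_gold, jar_aqua from where it was at the start of the episode above 0.02 m).
It fails at once if the board is picked up (its underside more than 25 mm above the desk) (height (world z) of board above 0.025 m).
It also fails if it takes over 72 s, if anything falls off the work surface, if the arm or the gripper's body presses on something with over 40 N, if the wrist force passes 120 N, or if a joint passes its speed limit or range.

## Working session

There is one attempt and no reset: what is moved stays moved. The work goes in short steps, Python scripts to look and compute and a tool call to move; the robot and the scene stay as the last step left them, time stands still between calls to the robot, and variables do not carry over. Pictures are saved under pics/ and viewed, and the job is handed in when it is done.

Besides the shell and the picture viewer there is one more tool, called after "Call:" as name(argument=value, ...), one argument or row to a line, values as JSON. arm_command: Moves the arm, as the interface text tells. Its arguments: {"type":"object","properties":{"commands":{"type":"array","items":{"type":"array","items":{"type":"number"}}},"grip_force":{"type":"number"}},"required":["commands"]}

```bash
mkdir -p pics; python3 - <<'E'
from station import ctrl
import cv2
for n in ["scene","side","wrist"]:
    im=ctrl.read_camera(n); cv2.imwrite(f"pics/{n}0.png",cv2.resize(im[:,:,::-1],(800,600),interpolation=cv2.INTER_CUBIC)); cv2.imwrite(f"{n}0_raw.png",im[:,:,::-1])
    m=ctrl.camera_model(n); print(n,{k:(v.tolist() if hasattr(v,'tolist') else v) for k,v in m.items()})
s=ctrl.sense();print(s)
E
```

```text
scene {'fx': 494.4634173410482, 'fy': 494.4634173410482, 'cx': 250.91308809378526, 'cy': 193.66962328430978, 'distortion': [-0.1628894793500706, 0.0, 0.0, 0.0, 0.0], 'T': [[-0.6102939718832501, -0.4025884530165724, 0.6822490786953765, -0.6370620283414132], [-0.7921573274476261, 0.31590495085181214, -0.5221980760193865, 0.8905529183324817], [-0.005294946081081808, -0.8591429447565972, -0.5117082801958175, 0.9008540227403194], [0.0, 0.0, 0.0, 1.0]]}
side {'fx': 433.7599841229676, 'fy': 433.7599841229676, 'cx': 252.51506096121753, 'cy': 188.204009045418, 'distortion': [0.0014592685475997718, 0.0, 0.0, 0.0, 0.0], 'T': [[0.8327463083963061, -0.29036887936187983, 0.47140163316481015, -0.2637473677480907], [-0.5531466610410865, -0.39987138110895726, 0.7308431089838041, -1.1145286211052066], [-0.02371407243434873, -0.869361140417572, -0.49360799254108245, 0.8331689871250378], [0.0, 0.0, 0.0, 1.0]]}
wrist {'fx': 287.2126043641714, 'fy': 287.2126043641714, 'cx': 251.91167635050286, 'cy': 190.4617360099114, 'distortion': [-0.02829703587288815, 0.0, 0.0, 0.0, 0.0], 'tool_from_camera': [[0.000623
[... 248 characters left out ...]
468592902], [0.0, 0.0, 0.0, 1.0]]}
{'t': 0.15, 'q': array([-1.29668766,  0.59996097, -0.00253367,  1.59994115,  0.00182265,
        0.94290377, -0.07984057]), 'qd': array([-0.00156973, -0.00323169,  0.00137658, -0.00190287,  0.00211972,
       -0.00072532,  0.00052083]), 'tau': array([ 3.48878864e-03, -7.76994109e+01,  1.56678166e+00, -2.58236718e+01,
        1.24192232e-02,  6.82296086e-03,  5.85019461e-05]), 'position': array([0.24904838, 0.68050532, 0.23060309]), 'eef_rot': array([-3.14038896e+00,  1.39623249e-04,  2.79080714e+00]), 'ft_force': array([-0.26116163,  0.23373888,  0.7145864 ]), 'wrist_torque': array([-0.05322461, -0.04951915, -0.06739325]), 'finger_gap': 0.08533949954291592}
```

View pics/scene0.png

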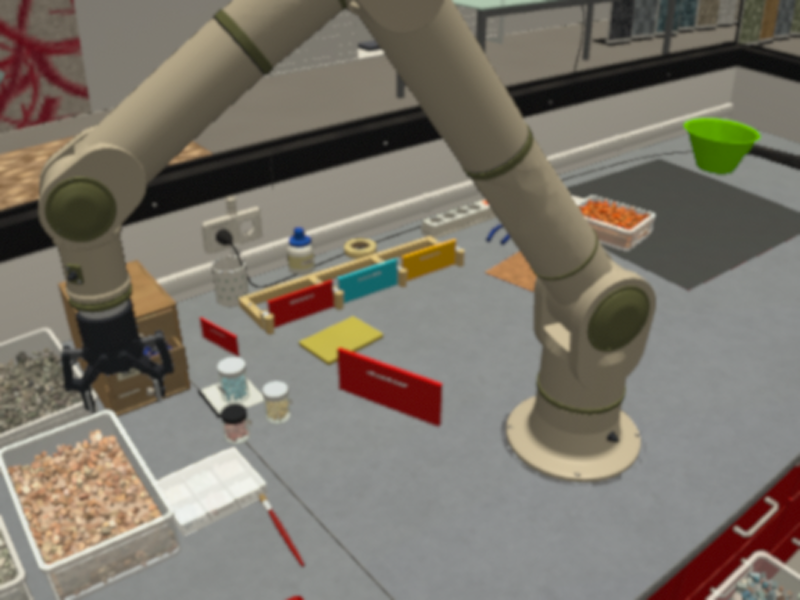

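View pics/side0.png

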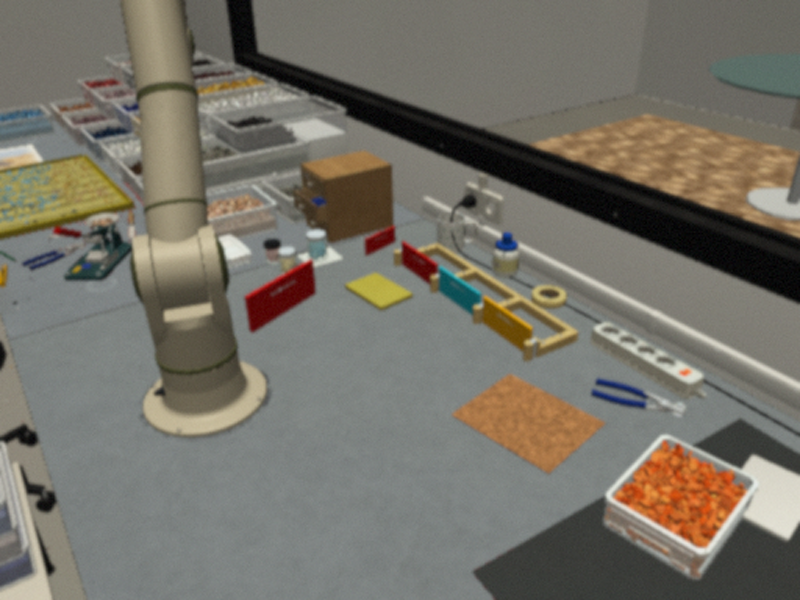

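View pics/wrist0.png

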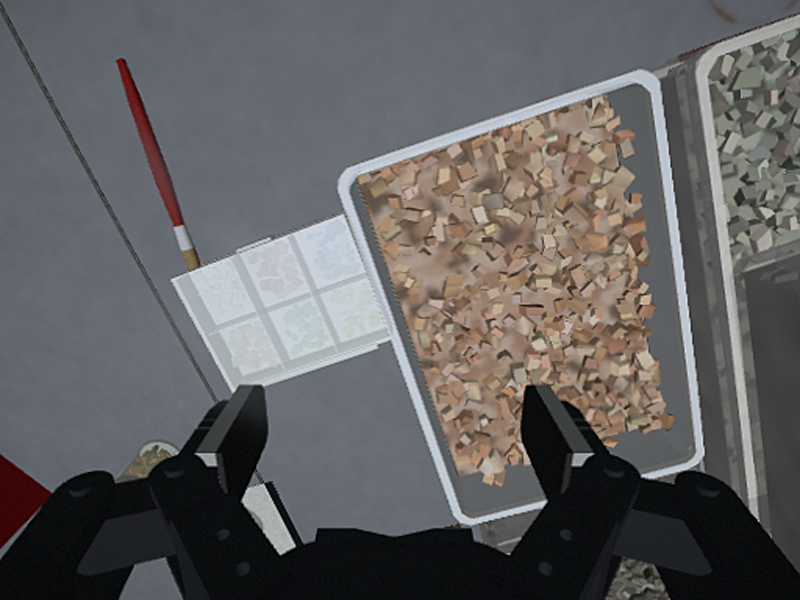

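The aqua jar appears to be the one on the card (scene, 232,380), with the red jar (235,422) and gold jar (277,402) beside it. The aqua gate is in the middle bay (367,279). There are three red panels: one in the dock (300,300), a small one (219,335) and a large one (390,387). Next I'll check an enlarged crop and measure.

```bash
cat > h.py <<'E'
import numpy as np, cv2
from station import ctrl
from scipy.spatial.transform import Rotation as R
def ray(n,uv,st=None):
    m=ctrl.camera_model(n);K=np.array([[m['fx'],0,m['cx']],[0,m['fy'],m['cy']],[0,0,1.]])
    if n=='wrist':
        T0=np.eye(4);T0[:3,:3]=R.from_euler('xyz',st['eef_rot']).as_matrix();T0[:3,3]=st['position'];T=T0@np.array(m['tool_from_camera'])
    else: T=np.array(m['T'])
    p=cv2.undistortPoints(np.array(uv,float).reshape(-1,1,2),K,np.array(m['distortion'])).reshape(-1,2)
    d=np.c_[p,np.ones(len(p))]@T[:3,:3].T
    return T[:3,3],d
def plane(n,uv,z,st=None):
    o,d=ray(n,uv,st); return o+d*((z-o[2])/d[:,2])[:,None]
def tri(a,b):
    A=np.zeros((3,3));B=np.zeros(3)
    for o,d in (a,b):
        d=d[0]/np.linalg.norm(d[0]);P=np.eye(3)-np.outer(d,d);A+=P;B+=P@o
    x=np.linalg.solve(A,B);return x,[np.linalg.norm(np.cross(x-o,d[0]/np.linalg.norm(d[0]))) for o,d in (a,b)]
E
python3 - <<'E'
from h import *
im=cv2.imread('scene0_raw.png');c=cv2.resize(im[200:300,110:200],(720,800)[0:2],interpolation=cv2.INTER_CUBIC);
c=cv2.resize(im[205:290,115:200],(595,595),interpolation=cv2.INTER_CUBIC)
cv2.imwrite('pics/jars_crop.png',c)
a=cv2.resize(im[140:215,140:310],(800,353),interpolation=cv2.INTER_CUBIC)
s=cv2.imread('side0_raw.png');b=cv2.resize(s[140:240,240:380],(800,571),interpolation=cv2.INTER_CUBIC)
cv2.imwrite('pics/dock_sc.png',a);cv2.imwrite('pics/dock_side.png',b)
for n,i in (('scene',im),('side',s)):
    h=cv2.cvtColor(i,cv2.COLOR_BGR2HSV)
    for nm,lo,hi in (('aqua',(85,130,80),(100,255,255)),('board',(24,110,90),(32,255,255)),('red',(0,180,60),(6,255,255)),('gold',(16,180,110),(23,255,255)),('cork',(8,100,90),(16,220,255))):
        m=cv2.inRange(h,lo,hi);k,_,st,ce=cv2.connectedComponentsWithStats(m)
        print(n,nm,[(st[j].tolist()) for j in range(1,k) if st[j,4]>60])
E
```

```text
scene aqua [[217, 166, 37, 27, 537]]
scene board [[192, 203, 52, 30, 756]]
scene red [[172, 179, 41, 29, 606], [129, 205, 23, 21, 209], [217, 224, 65, 47, 1528], [415, 299, 97, 85, 1995], [471, 319, 22, 20, 169]]
scene gold [[258, 154, 33, 24, 475]]
scene cork [[0, 89, 43, 45, 793], [109, 91, 25, 14, 134], [371, 128, 44, 19, 447], [312, 161, 32, 25, 420], [170, 178, 43, 15, 62], [84, 187, 22, 16, 134], [33, 281, 36, 29, 231], [62, 302, 21, 19, 129], [16, 308, 19, 16, 116], [36, 311, 15, 19, 75]]
side aqua [[281, 171, 26, 29, 364]]
side board [[0, 100, 84, 50, 1417], [222, 175, 41, 23, 525]]
side red [[235, 145, 17, 17, 133], [258, 156, 21, 24, 205], [158, 168, 43, 43, 682]]
side gold [[310, 191, 30, 29, 138]]
side cork [[350, 74, 162, 76, 3770], [290, 240, 96, 62, 3040], [393, 282, 85, 68, 2788]]
```

View pics/jars_crop.png

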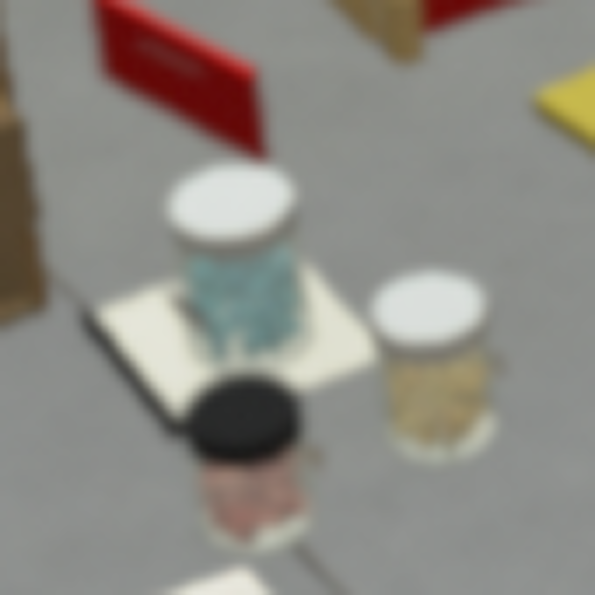

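View pics/dock_sc.png

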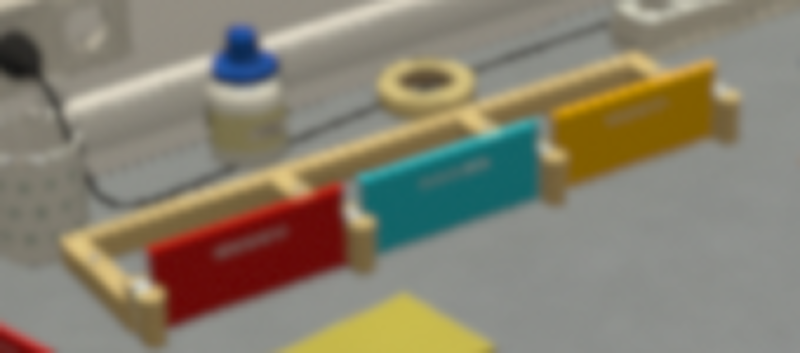

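View pics/dock_side.png

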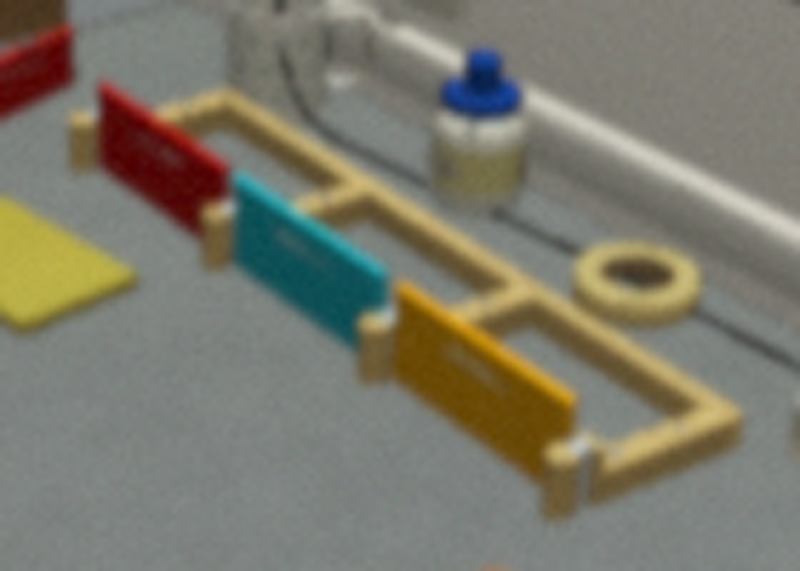

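The crop confirms it: the aqua jar (white lid, blue tiles) stands on the white card, and the other two are on bare desk. So the order is aqua, and its gate is in the middle bay.

```bash
python3 - <<'E'
from h import *
sc=lambda p:[(p[0]+.5)/4.706+140-.5,(p[1]+.5)/4.706+140-.5]
sd=lambda p:[(p[0]+.5)/5.714+240-.5,(p[1]+.5)/5.714+140-.5]
for nm,a,b in (('aL',(360,180),(235,175)),('aR',(540,121),(388,274)),('rL',(150,246),(100,84)),('gR',(715,64),(576,400))):
    a=[sc(a)];b=[sd(b)]
    print(nm,tri(ray('scene',a),ray('side',b)),plane('scene',a,.07)[0],plane('side',b,.07)[0])
f=512/800
print('board scene',plane('scene',[[x*f,y*f] for x,y in ((300,342),(352,318),(382,336),(334,360))],.012).round(4))
print('board side',plane('side',[[x*f,y*f] for x,y in ((346,288),(376,274),(411,295),(380,306))],.012).round(4))
print('cork',plane('side',[[x*f,y*f] for x,y in ((511,376),(604,423),(548,469),(454,413))],.003).round(4))
print('dockback side',plane('side',[sd(p) for p in ((228,90),(742,410))],.026).round(4))
print('bigred', [plane('side',[[x*f,y*f]],0).round(3) for x,y in ((250,328),(316,290))])
print('smallred', [plane('side',[[x*f,y*f]],0).round(3) for x,y in ((366,252),(395,240))])
print('box,bottle', plane('side',[[x*f,y*f] for x,y in((330,238),(392,208),(506,275),(548,300))],0).round(3))
print('jars', plane('side',[[x*f,y*f] for x,y in((272,260),(288,268),(317,256))],0).round(3))
E
```

```text
aL (array([0.63223585, 0.07102725, 0.06845441]), [np.float64(0.00034639456937146765), np.float64(0.0003463945693717306)]) [0.63050702 0.07230179 0.07      ] [0.6298962 0.0681697 0.07     ]
aR (array([ 0.6273294 , -0.09340567,  0.06777486]), [np.float64(0.0007865177320978084), np.float64(0.000786517732097862)]) [ 0.62253454 -0.09010051  0.07      ] [ 0.62593616 -0.09547057  0.07      ]
rL (array([0.64040881, 0.24391145, 0.06962695]), [np.float64(0.0016677411716436864), np.float64(0.001667741171643723)]) [0.64288544 0.24327465 0.07      ] [0.63740712 0.24069532 0.07      ]
gR (array([ 0.61991906, -0.26802651,  0.06735259]), [np.float64(0.0011309255658294864), np.float64(0.0011309255658293715)]) [ 0.61390059 -0.2632017   0.07      ] [ 0.61857758 -0.26986921  0.07      ]
board scene [[0.5394 0.2317 0.012 ]
 [0.55   0.0921 0.012 ]
 [0.4526 0.0836 0.012 ]
 [0.4418 0.2121 0.012 ]]
board side [[0.4391 0.1984 0.012 ]
 [0.5398 0.2174 0.012 ]
 [0.5505 0.0738 0.012 ]
 [0.4605 0.0737 0.012 ]]
cork [[ 0.5342 -0.3054  0.003 ]
 [ 0.5754 -0.5116  0.003 ]
 [ 0.4076 -0.5379  0.003 ]
 [ 0.3682 -0.3306  0.003 ]]
dockback side [[ 0.7615  0.2522  0.026 ]
 [ 0.7414 -0.2866  0.026 ]]
bigred [array([[0.174, 0.183, 0.   ]]), array([[0.382, 0.253, 0.   ]])]
smallred [array([[0.599, 0.365, 0.   ]]), array([[0.709, 0.383, 0.   ]])]
box,bottle [[ 0.563  0.508  0.   ]
 [ 0.835  0.59   0.   ]
 [ 0.822  0.032  0.   ]
 [ 0.817 -0.124  0.   ]]
jars [[0.363 0.476 0.   ]
 [0.378 0.406 0.   ]
 [0.476 0.425 0.   ]]
```

Aqua gate: the triangulated corners give 164 mm width and a top at about 68 mm, against 162 and 70 stated, which fits. Its middle is near (0.629, -0.011) and the dock yaw is about -0.04. I'll move above it for a wrist view.

Call:
arm_command(
  commands=[
    [0, 0, -0.063, 19, -34.6, -1.5, 85],
    [0, 0, -0.063, 19, -34.6, -1.5, 85],
    [0, 0, -0.063, 19, -34.6, -1.5, 85],
    [0, 0, -0.063, 19, -34.6, -1.5, 85],
    [0, 0, -0.063, 19, -34.6, -1.5, 85],
    [0, 0, -0.063, 19, -34.6, -1.5, 85],
    [0, 0, -0.063, 19, -34.6, -1.5, 85],
    [0, 0, -0.063, 19, -34.6, -1.5, 85],
    [0, 0, -0.063, 19, -34.6, -1.5, 85],
    [0, 0, -0.063, 19, -34.6, -1.5, 85],
  ],
)

```text
t: 0.98
position: [0.4397, 0.3331, 0.2162]
eef_rot: [3.142, -0.0, 2.158]
ft_force: [1.1, -0.1, -0.2]
finger_gap: 0.0848
```

Call:
arm_command(
  commands=[
    [0, 0, -0.063, 19, -34.6, -1.5, 85],
    [0, 0, -0.063, 19, -34.6, -1.5, 85],
    [0, 0, -0.063, 19, -34.6, -1.5, 85],
    [0, 0, -0.063, 19, -34.6, -1.5, 85],
    [0, 0, -0.063, 19, -34.6, -1.5, 85],
    [0, 0, -0.063, 19, -34.6, -1.5, 85],
    [0, 0, -0.063, 19, -34.6, -1.5, 85],
    [0, 0, -0.063, 19, -34.6, -1.5, 85],
    [0, 0, -0.063, 19, -34.6, -1.5, 85],
    [0, 0, -0.063, 19, -34.6, -1.5, 85],
    [0, 0, 0, 0, 0, 0, 85],
    [0, 0, 0, 0, 0, 0, 85],
  ],
)

```text
t: 1.98
position: [0.6295, -0.0141, 0.2008]
eef_rot: [-3.141, 0.001, 1.526]
ft_force: [-0.5, 0.7, -0.8]
finger_gap: 0.085
```

```bash
cat > shot.py <<'E'
import sys
from h import *
n,o=sys.argv[1:3]
s=ctrl.sense();im=ctrl.read_camera(n)
cv2.imwrite(o+'_raw.png',im[:,:,::-1]);cv2.imwrite(f'pics/{o}.png',cv2.resize(im[:,:,::-1],(800,600),interpolation=cv2.INTER_CUBIC))
np.savez(o+'.npz',position=s['position'],eef_rot=s['eef_rot'])
print(s['t'],s['position'].round(4),s['eef_rot'].round(4),s['q'].round(2),s['ft_force'].round(1),s['finger_gap'])
E
python3 shot.py wrist w1
```

```text
1.9833 [ 0.6295 -0.0141  0.2008] [-3.1414e+00  1.3000e-03  1.5265e+00] [-0.3   0.54  0.34  1.87 -0.25  0.77  0.13] [-0.5  0.7 -0.8] 0.08498053906488179
```

View pics/w1.png

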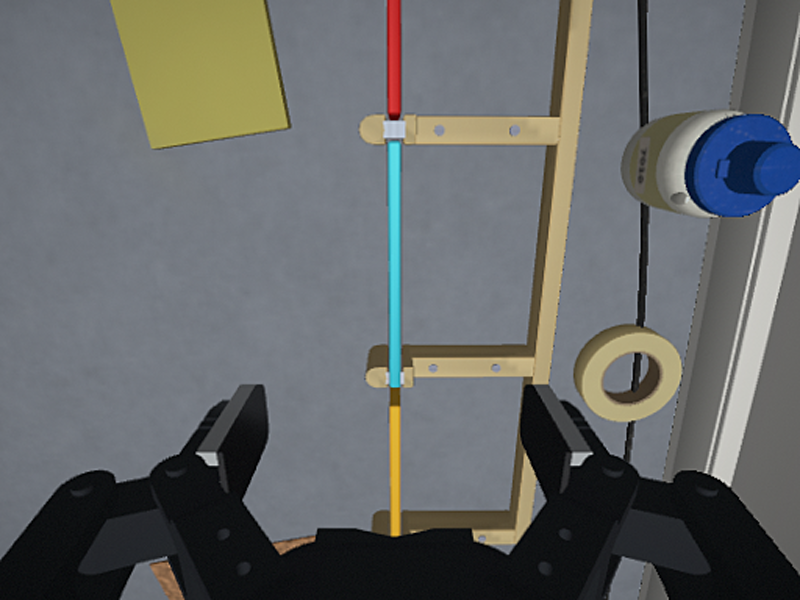

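The wrist view shows the aqua gate's top from (394,140) to (394,386), the post tops at about (394,130) and (394,379), the board at upper left and the fingers astride the gate. Measuring it now.

```bash
python3 - <<'E'
from h import *
st=dict(np.load('w1.npz'));im=cv2.imread('w1_raw.png')
h=cv2.cvtColor(im,cv2.COLOR_BGR2HSV)
m=cv2.inRange(h,(85,120,120),(100,255,255));m[:, :200]=0
k,l,s,c=cv2.connectedComponentsWithStats(m);j=1+np.argmax(s[1:,4]);x,y,w,hh,a=s[j];print(x,y,w,hh,a)
ys,xs=np.where(l==j)
def mid(r): return xs[ys==r].min()/2+xs[ys==r].max()/2,np.ptp(xs[ys==r])+1
P=plane('wrist',[[mid(y+3)[0],y-.5],[mid(y+hh-4)[0],y+hh-.5]],.07,st);print(P,np.linalg.norm(P[0]-P[1]),P.mean(0),mid(y+3),mid(y+hh-4))
d=P[0]-P[1];print('yaw',np.arctan2(-d[0],d[1]))
f=512/800
B=plane('wrist',[[x*f,y*f] for x,y in((265,0),(289,127),(153,148))],.012,st);print(B)
d=B[1]-B[2];print('board yaw',np.arctan2(d[1],d[0]),np.linalg.norm(d))
print('back stop top front edge',plane('wrist',[[x*f,y*f] for x,y in((559,116),(532,347))],.026,st))
print('posts nose',plane('wrist',[[x*f,y*f] for x,y in((360,130),(367,380))],.042,st))
E
```

```text
248 90 9 158 1159
[[ 0.63346797  0.07104675  0.07      ]
 [ 0.62698317 -0.09002506  0.07      ]] 0.16120230174977568 [ 0.63022557 -0.00948916  0.07      ] (np.float64(252.0), np.int64(9)) (np.float64(252.5), np.int64(6))
yaw -0.04023860197504501
[[0.55423304 0.16157458 0.012     ]
 [0.56113575 0.08359094 0.012     ]
 [0.46281229 0.07462968 0.012     ]]
board yaw 0.09088948537936366 0.09873098196043785
back stop top front edge [[ 0.74350756  0.08220348  0.026     ]
 [ 0.73442546 -0.08517771  0.026     ]]
posts nose [[ 0.61241079  0.07825585  0.042     ]
 [ 0.60573495 -0.09947934  0.042     ]]
```

The width comes out at 161 mm (162 stated), the yaw is -0.040 and the middle is (0.630, -0.0095). Now I'll descend and grip.

Call:
arm_command(
  commands=[
    [0, 0, 0, 0.7, 4.6, -20, 85],
    [0, 0, 0.004, 0, 0, -30, 85],
    [0, 0, 0, 0, 0, -30, 60],
    [0, 0, 0, 0, 0, -30, 50],
    [0, 0, 0, 0, 0, -28, 50],
    [0, 0, 0, 0, 0, -20, 50],
    [0, 0, 0, 0, 0, -8, 50],
    [0, 0, 0, 0, 0, 0, 50],
    [0, 0, 0, 0, 0, 0, 0],
    [0, 0, 0, 0, 0, 0, 0],
    [0, 0, 0, 0, 0, 0, 0],
    [0, 0, 0, 0, 0, 0, 0],
  ],
  grip_force=40,
)

```text
t: 3.03
position: [0.6307, -0.0063, 0.0368]
eef_rot: [3.139, -0.0, 1.535]
ft_force: [-0.6, 0.7, 4.9]
finger_gap: 0.0071
```

Call:
arm_command(
  commands=[
    [0, 0, 0, 0, 0, 0, 0],
    [0, 0, 0, 0, 0, 0, 0],
    [0, 0, 0, 0, 0, 0, 0],
    [0, 0, 0, 0, 0, 0, 0],
    [0, 0, 0, 0, 0, 0, 0],
    [0, 0, 0, 0, 0, 0, 0],
  ],
)

```text
t: 3.53
position: [0.6307, -0.0063, 0.0368]
eef_rot: [3.139, -0.001, 1.535]
ft_force: [-1.6, 0.0, 7.9]
finger_gap: 0.0076
```

The fingers hold at 7.6 mm, matching the 8 mm panel. Now the lift.

Call:
arm_command(
  commands=[
    [0, 0, 0, 0, 0, 5, 0],
    [0, 0, 0, 0, 0, 10, 0],
    [0, 0, 0, 0, 0, 12, 0],
    [0, 0, 0, 0, 0, 15, 0],
    [0, 0, 0, 0, 0, 15, 0],
    [0, 0, 0, 0, 0, 20, 0],
    [0, 0, 0, 0, 0, 25, 0],
    [0, 0, 0, 0, 0, 25, 0],
    [0, 0, 0, 0, 0, 25, 0],
    [0, 0, 0, 0, 0, 0, 0],
    [0, 0, 0, 0, 0, 0, 0],
  ],
)

```text
t: 4.45
position: [0.6306, -0.0066, 0.1898]
eef_rot: [3.138, -0.001, 1.535]
ft_force: [-0.6, 0.6, -1.4]
finger_gap: 0.0076
```

```bash
python3 shot.py wrist w2; python3 shot.py side s2
```

```text
4.45 [ 0.6306 -0.0066  0.1898] [ 3.1378e+00 -6.0000e-04  1.5348e+00] [-0.3   0.55  0.34  1.88 -0.26  0.75  0.14] [-0.6  0.6 -1.4] 0.007580346560290006
4.5 [ 0.6298 -0.0064  0.1884] [ 3.1402e+00 -4.0000e-04  1.5350e+00] [-0.3   0.55  0.34  1.88 -0.26  0.75  0.14] [-0.3 -0.1 -1.4] 0.007645382201325419
```

View pics/w2.png

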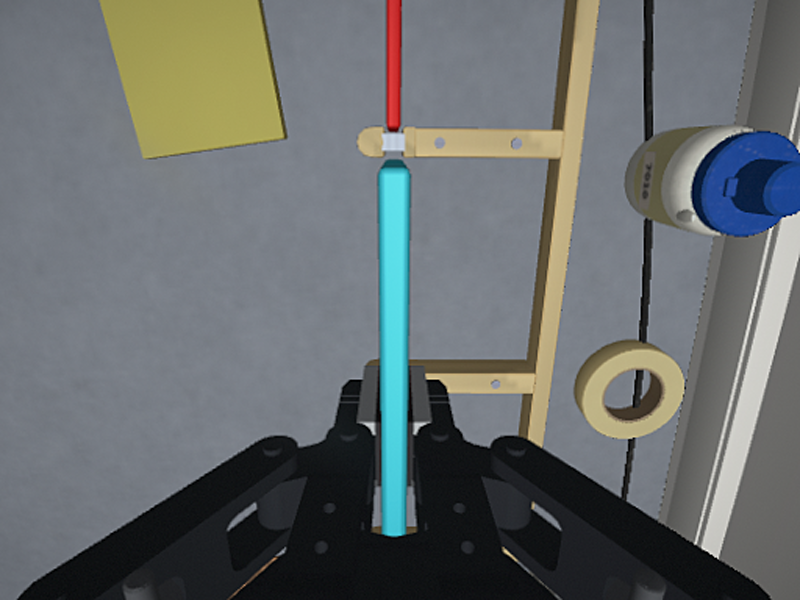

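View pics/s2.png

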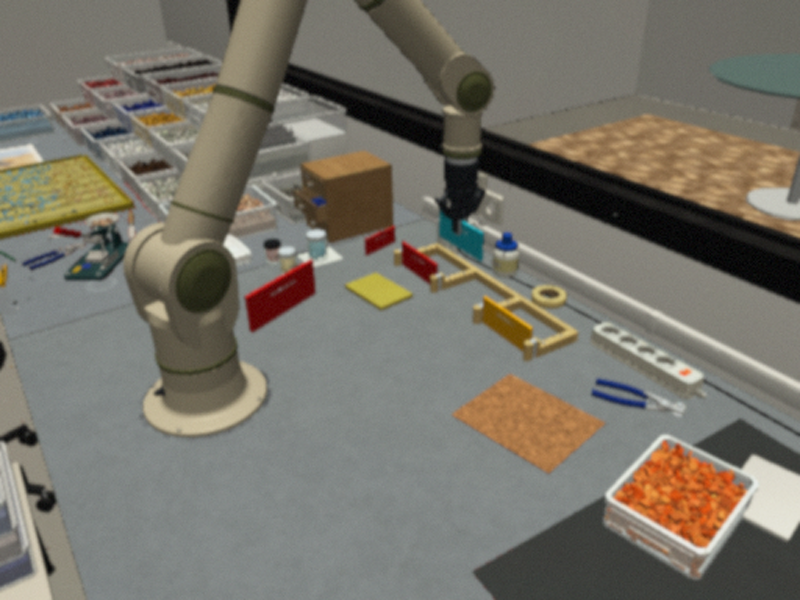

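The aqua gate is clear of the dock; red and gold are still in place. I'm carrying it over the mat while turning.

Call:
arm_command(
  commands=[
    [0, 0, -0.061, -12.7, -35.1, 0, 0],
    [0, 0, -0.061, -12.7, -35.1, 0, 0],
    [0, 0, -0.061, -12.7, -35.1, 0, 0],
    [0, 0, -0.061, -12.7, -35.1, 0, 0],
    [0, 0, -0.061, -12.7, -35.1, 0, 0],
    [0, 0, -0.061, -12.7, -35.1, 0, 0],
    [0, 0, -0.061, -12.7, -35.1, 0, 0],
    [0, 0, -0.061, -12.7, -35.1, 0, 0],
    [0, 0, -0.061, -12.7, -35.1, 0, 0],
    [0, 0, -0.061, -12.7, -35.1, 0, 0],
    [0, 0, -0.061, -12.7, -35.1, 0, 0],
    [0, 0, -0.061, -12.7, -35.1, 0, 0],
  ],
)

```text
t: 5.55
position: [0.476, -0.4289, 0.1861]
eef_rot: [-3.139, 0.0, 0.8]
ft_force: [0.4, -0.1, -1.1]
finger_gap: 0.0073
```

Call:
arm_command(
  commands=[
    [0, 0, 0, 0, 0, 0, 0],
    [0, 0, 0, 0, 0, 0, 0],
  ],
)

```text
t: 5.72
position: [0.4752, -0.4298, 0.1861]
eef_rot: [-3.14, 0.002, 0.798]
ft_force: [-0.1, -0.5, -1.1]
finger_gap: 0.0076
```

```bash
python3 shot.py wrist w3
```

```text
5.7167 [ 0.4752 -0.4298  0.1861] [-3.1399e+00  1.7000e-03  7.9830e-01] [ 0.32  0.6   0.51  1.86 -0.4   0.78  0.27] [-0.1 -0.5 -1.1] 0.007578053762220093
```

View pics/w3.png

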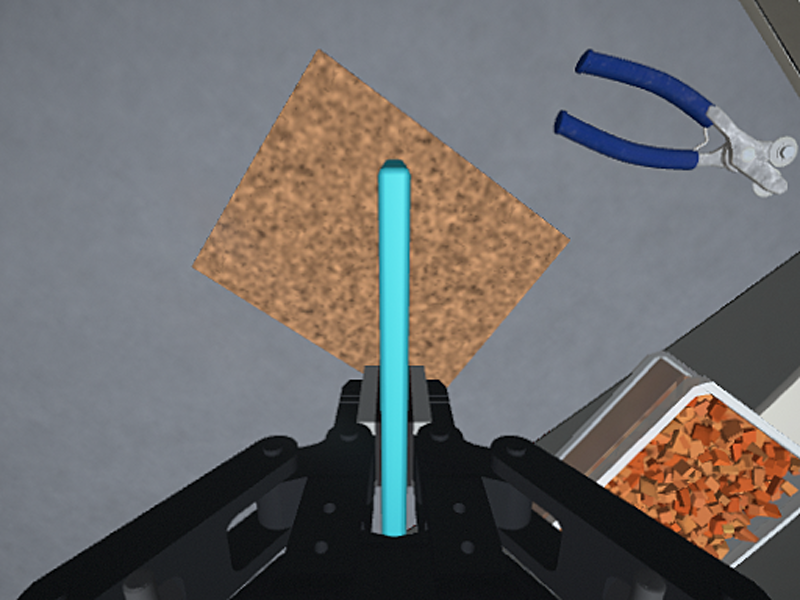

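The whole mat is visible: corners (319,50), (570,238), (193,266), with the fourth near (447,385). I'll cast these onto z = 3 mm.

```bash
python3 - <<'E'
from h import *
st=dict(np.load('w3.npz'));f=512/800
P=plane('wrist',[[x*f,y*f] for x,y in((319,50),(570,238),(193,266),(447,385))],.003,st);print(P.round(4))
print(np.linalg.norm(P[0]-P[1]),np.linalg.norm(P[0]-P[2]),'centre',(P[1]+P[2])/2)
E
```

```text
[[ 0.5394 -0.2945  0.003 ]
 [ 0.581  -0.5078  0.003 ]
 [ 0.3645 -0.327   0.003 ]
 [ 0.434  -0.5355  0.003 ]]
0.21735017665604428 0.17793615367945487 centre [ 0.47274231 -0.41738615  0.003     ]
```

Mat sides measure 217 and 178 mm (220 and 180 stated), centre (0.473, -0.417). I'll tilt the tool 45° outward, still high.

Call:
arm_command(
  commands=[
    [-0.0684, -0.0703, 0, 0.5, 0.9, 0, 0],
    [-0.0684, -0.0703, 0, 0.5, 0.9, 0, 0],
    [-0.0684, -0.0703, 0, 0.5, 0.9, 0, 0],
    [-0.0684, -0.0703, 0, 0.5, 0.9, 0, 0],
    [-0.0684, -0.0703, 0, 0.5, 0.9, 0, 0],
    [-0.0684, -0.0703, 0, 0.5, 0.9, 0, 0],
    [-0.0684, -0.0703, 0, 0.5, 0.9, 0, 0],
    [-0.0684, -0.0703, 0, 0.5, 0.9, 0, 0],
    [0, 0, 0, 0, 0, 0, 0],
    [0, 0, 0, 0, 0, 0, 0],
  ],
)

```text
t: 6.6
position: [0.5069, -0.4325, 0.254]
eef_rot: [2.579, -0.0, 0.808]
ft_force: [-0.5, 0.3, -1.1]
finger_gap: 0.0073
```

```bash
python3 shot.py side s4; python3 -c "
from h import *
s=ctrl.sense();print(R.from_euler('xyz',s['eef_rot']).as_matrix().round(3))"
```

```text
6.6 [ 0.5069 -0.4325  0.254 ] [ 2.5787e+00 -2.0000e-04  8.0780e-01] [ 0.23  0.39  0.46  2.17 -1.04  0.11  0.87] [-0.5  0.3 -1.1] 0.007347389259063667
[[ 0.691  0.612  0.384]
 [ 0.722 -0.585 -0.368]
 [-0.     0.532 -0.847]]
```

View pics/s4.png

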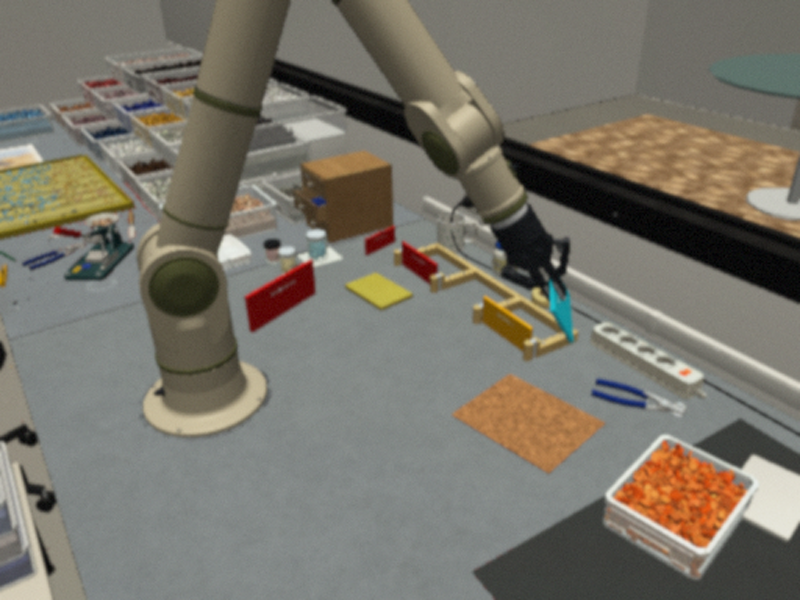

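The outward tilt hit the wrist limit (q6 = 0.11) at 32°. The other direction has room (q6 up to 1.86), so I'll tilt inward instead.

Call:
arm_command(
  commands=[
    [0.0665, 0.0693, 0, -3.4, 1.8, -4, 0],
    [0.0665, 0.0693, 0, -3.4, 1.8, -4, 0],
    [0.0665, 0.0693, 0, -3.4, 1.8, -4, 0],
    [0.0665, 0.0693, 0, -3.4, 1.8, -4, 0],
    [0.0665, 0.0693, 0, -3.4, 1.8, -4, 0],
    [0.0665, 0.0693, 0, -3.4, 1.8, -4, 0],
    [0.0665, 0.0693, 0, -3.4, 1.8, -4, 0],
    [0.0665, 0.0693, 0, -3.4, 1.8, -4, 0],
    [0.0665, 0.0693, 0, -3.4, 1.8, -4, 0],
    [0, 0, 0, 0, 0, 0, 0],
  ],
)

```text
t: 7.48
position: [0.4776, -0.4193, 0.2128]
eef_rot: [-2.865, -0.0, 0.806]
ft_force: [0.6, -0.5, -2.4]
finger_gap: 0.0076
```

```bash
python3 -c "
from h import *
s=ctrl.sense();print(s['q'].round(2),R.from_euler('xyz',s['eef_rot']).as_matrix().round(3))"
```

```text
[ 0.16  0.79  0.9   1.66 -0.56  1.28  0.46] [[ 0.692  0.694 -0.197]
 [ 0.721 -0.666  0.189]
 [ 0.    -0.273 -0.962]]
```

Call:
arm_command(
  commands=[
    [0.0665, 0.0693, 0, -2, 1.5, -4, 0],
    [0.0665, 0.0693, 0, -2, 1.5, -4, 0],
    [0.0665, 0.0693, 0, -2, 1.5, -4, 0],
    [0.0665, 0.0693, 0, -2, 1.5, -4, 0],
    [0.0665, 0.0693, 0, -2, 1.5, -4, 0],
    [0, 0, 0, 0, 0, 0, 0],
    [0, 0, 0, 0, 0, 0, 0],
  ],
)

```text
t: 8.07
position: [0.4668, -0.4121, 0.1944]
eef_rot: [-2.395, -0.001, 0.804]
ft_force: [-0.8, 0.7, -1.3]
finger_gap: 0.0074
```

```bash
python3 -c "
from h import *
s=ctrl.sense();print(s['q'].round(2),R.from_euler('xyz',s['eef_rot']).as_matrix().round(3))"; python3 shot.py side s5
```

```text
[ 0.29  1.01  0.81  1.39 -0.45  1.75  0.42] [[ 0.694  0.529 -0.489]
 [ 0.72  -0.509  0.472]
 [ 0.001 -0.679 -0.734]]
8.0667 [ 0.4668 -0.4121  0.1944] [-2.3948e+00 -7.0000e-04  8.0400e-01] [ 0.29  1.01  0.81  1.39 -0.45  1.75  0.42] [-0.8  0.7 -1.3] 0.007446103074362911
```

View pics/s5.png

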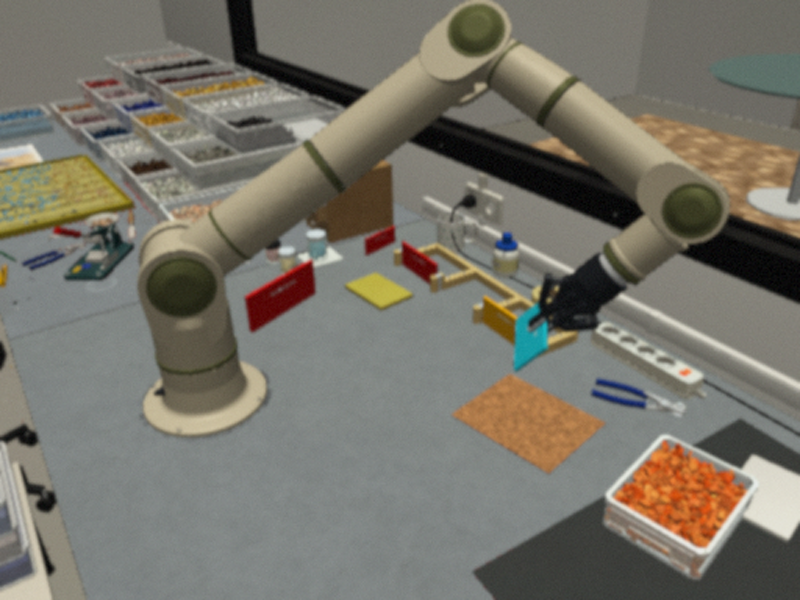

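Tilted 43°, with joints inside their ranges. Lowering over the mat.

Call:
arm_command(
  commands=[
    [0, 0, 0, 0, 0, -20, 0],
    [0, 0, 0, 0, 0, -25, 0],
    [0, 0, 0, 0, 0, -25, 0],
    [0, 0, 0, 0, 0, -25, 0],
    [0, 0, 0, 0, 0, -20, 0],
    [0, 0, 0, 0, 0, -10, 0],
    [0, 0, 0, 0, 0, 0, 0],
  ],
)

```text
t: 8.7
position: [0.4669, -0.4114, 0.0706]
eef_rot: [-2.394, -0.001, 0.804]
ft_force: [-0.0, 0.1, -0.9]
finger_gap: 0.0073
```

```bash
python3 shot.py wrist w6
```

```text
8.7 [ 0.4669 -0.4114  0.0706] [-2.3936e+00 -9.0000e-04  8.0430e-01] [ 0.3   1.14  0.76  1.43 -0.53  1.6   0.44] [-0.   0.1 -0.9] 0.007319268324323521
```

View pics/w6.png

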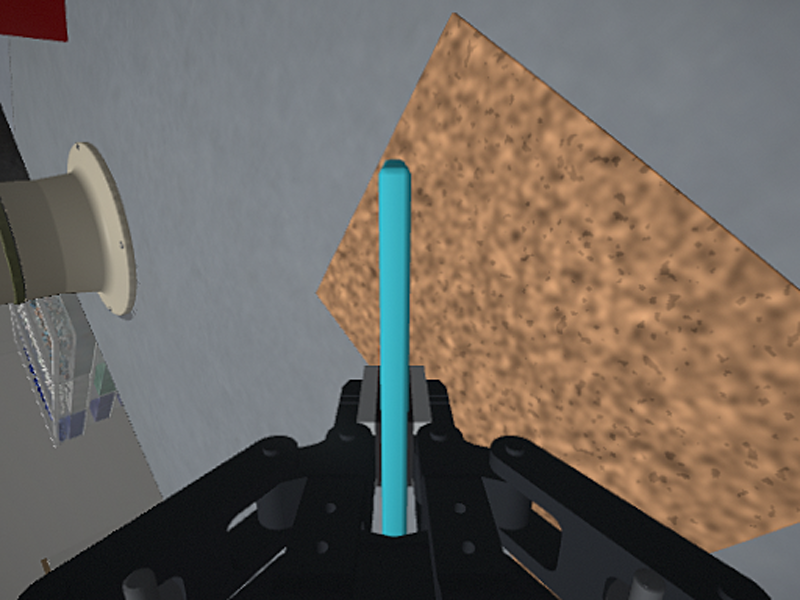

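The panel is over the mat, close to the intended place. Lowering gently to contact.

Call:
arm_command(
  commands=[
    [0, 0, 0, 0, 0, -12, 0],
    [0, 0, 0, 0, 0, -10, 0],
    [0, 0, 0, 0, 0, -6, 0],
    [0, 0, 0, 0, 0, -4, 0],
    [0, 0, 0, 0, 0, -2, 0],
    [0, 0, 0, 0, 0, -1, 0],
    [0, 0, 0, 0, 0, 0, 0],
  ],
)

```text
t: 9.33
position: [0.467, -0.4124, 0.0367]
eef_rot: [-2.394, -0.0, 0.804]
ft_force: [0.0, 0.5, -0.6]
finger_gap: 0.0074
```

Call:
arm_command(
  commands=[
    [0, 0, 0, 0, 0, -1.5, 0],
    [0, 0, 0, 0, 0, -1.5, 0],
    [0, 0, 0, 0, 0, 0, 0],
  ],
)

```text
t: 9.58
position: [0.4671, -0.4122, 0.0337]
eef_rot: [-2.394, -0.001, 0.804]
ft_force: [0.1, -0.4, -0.8]
finger_gap: 0.0073
```

Call:
arm_command(
  commands=[
    [0, 0, 0, 0, 0, -1.5, 0],
    [0, 0, 0, 0, 0, -1.5, 0],
    [0, 0, 0, 0, 0, 0, 0],
  ],
)

```text
t: 9.83
position: [0.4672, -0.4125, 0.0324]
eef_rot: [-2.394, -0.001, 0.804]
ft_force: [1.6, -1.4, 8.2]
finger_gap: 0.008
```

Contact (8 N). I'll open slightly and retreat along the tool axis.

Call:
arm_command(
  commands=[
    [0, 0, 0, 0, 0, 0, 20],
    [0, 0, 0, 0, 0, 0, 20],
    [0, 0, 0, 0, 0, 0, 20],
    [0, 0, 0, 5, -4.7, 7.3, 20],
    [0, 0, 0, 5, -4.7, 7.3, 20],
    [0, 0, 0, 7, -6.6, 10.3, 20],
    [0, 0, 0, 7, -6.6, 10.3, 20],
    [0, 0, 0, 7, -6.6, 10.3, 20],
    [0, 0, 0, 7, -6.6, 10.3, 20],
    [0, 0, 0, 7, -6.6, 10.3, 20],
    [0, 0, 0, 7, -6.6, 10.3, 20],
    [0, 0, 0, 0, 0, 0, 20],
  ],
)

```text
t: 10.83
position: [0.5203, -0.4635, 0.1098]
eef_rot: [-2.398, 0.0, 0.805]
ft_force: [-0.4, -0.3, 0.7]
finger_gap: 0.0203
```

```bash
python3 shot.py side s7;python3 shot.py wrist w7
```

```text
10.8333 [ 0.5203 -0.4635  0.1098] [-2.3984e+00  2.0000e-04  8.0500e-01] [ 0.36  1.16  0.77  1.19 -0.52  1.78  0.37] [-0.4 -0.3  0.7] 0.020281957794272807
10.8833 [ 0.5195 -0.4627  0.1085] [-2.397e+00 -2.000e-04  8.046e-01] [ 0.36  1.16  0.77  1.19 -0.52  1.77  0.37] [ 0.1 -0.7 -0.6] 0.020210665881929026
```

View pics/s7.png

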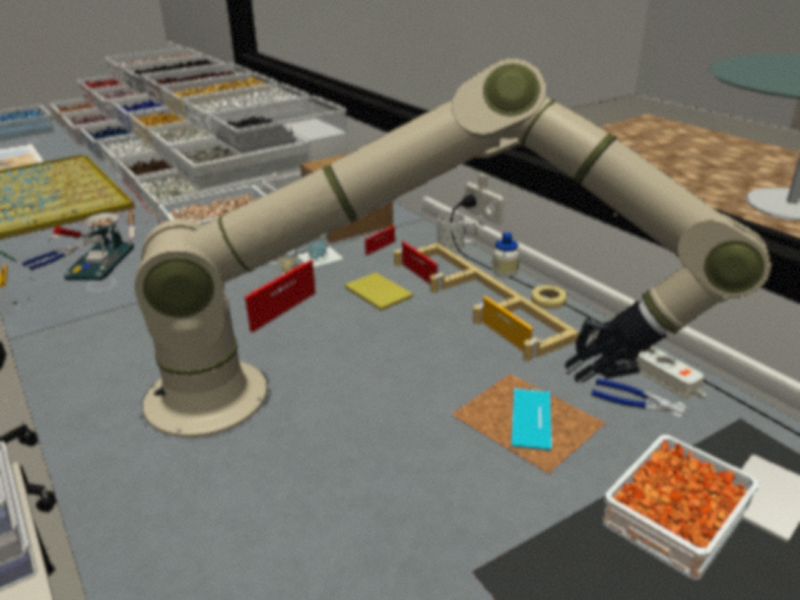

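View pics/w7.png

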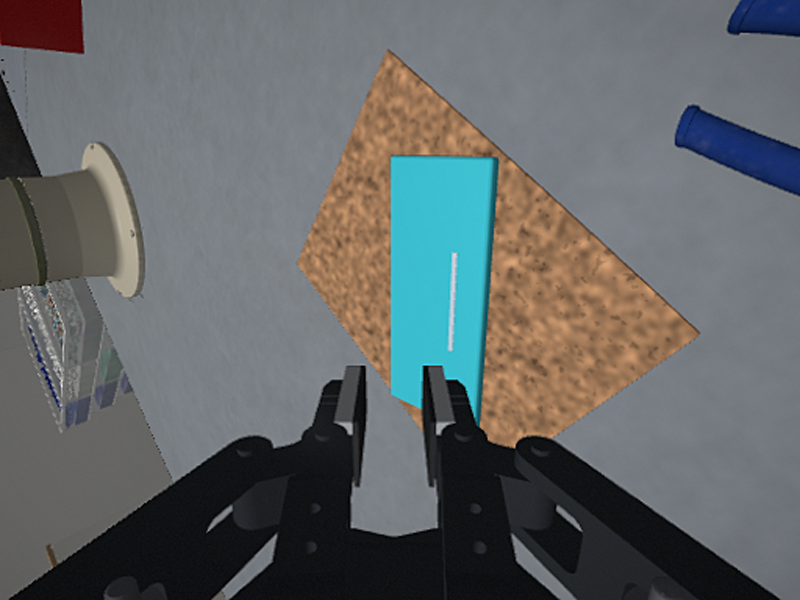

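The aqua gate lies flat near the middle of the mat (wrist view, (440,280)). Next I'll untilt and travel to the left of the board.

Call:
arm_command(
  commands=[
    [-0.0645, -0.067, 0, 0, 5, 14, 40],
    [-0.0645, -0.067, 0, 0, 10, 14, 60],
    [-0.0645, -0.067, 0, 0, 20, 14, 60],
    [-0.0645, -0.067, 0, 0, 25, 14, 60],
    [-0.0645, -0.067, 0, 0, 25, 14, 60],
    [-0.0645, -0.067, 0, 0, 25, 14, 60],
    [-0.0645, -0.067, 0, 0, 25, 10, 60],
    [-0.0645, -0.067, 0, 0, 25, 0, 60],
    [0, 0, 0, 0, 0, 0, 60],
  ],
)

```text
t: 11.68
position: [0.5163, -0.2929, 0.2003]
eef_rot: [-3.136, -0.004, 0.809]
ft_force: [-1.0, 0.9, -0.6]
finger_gap: 0.0603
```

Call:
arm_command(
  commands=[
    [0, 0, 0.049, -1.5, 36, 0, 60],
    [0, 0, 0.049, -1.5, 36, 0, 60],
    [0, 0, 0.049, -1.5, 36, 0, 60],
    [0, 0, 0.049, -1.5, 36, 0, 60],
    [0, 0, 0.049, -1.5, 36, 0, 60],
    [0, 0, 0.049, -1.5, 36, 0, 60],
    [0, 0, 0.049, -1.5, 36, 0, 60],
    [0, 0, 0.049, -1.5, 36, 0, 60],
    [0, 0, 0.049, -1.5, 36, 0, 60],
    [0, 0, 0.049, -1.5, 36, 0, 60],
    [0, 0, 0, 0, 0, 0, 60],
  ],
)

```text
t: 12.6
position: [0.5026, 0.066, 0.1999]
eef_rot: [-3.134, -0.002, 1.306]
ft_force: [-0.3, 0.6, -0.1]
finger_gap: 0.06
```

```bash
python3 shot.py wrist w8
```

```text
12.6 [0.5026 0.066  0.1999] [-3.1339e+00 -1.8000e-03  1.3065e+00] [-0.85  0.53  0.9   2.16 -0.63  0.75  0.21] [-0.3  0.6 -0.1] 0.05997310483670601
```

View pics/w8.png

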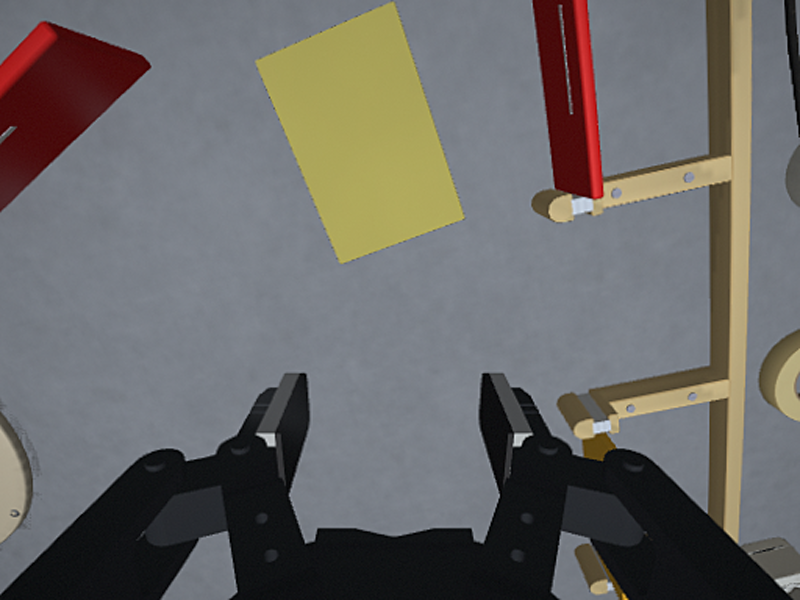

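The whole board is visible: corners (257,61), (395,2), (464,218), (342,263). Measuring it and the open bay's posts.

```bash
python3 - <<'E'
from h import *
st=dict(np.load('w8.npz'));f=512/800
P=plane('wrist',[[x*f,y*f] for x,y in((257,61),(395,2),(464,218),(342,263))],.012,st)[:,:2];print(P.round(4),P.mean(0))
print([np.linalg.norm(P[i]-P[i-1]).round(4) for i in range(4)])
d=P[2]-P[3];print('yaw',np.arctan2(d[1],d[0]))
Q=plane('wrist',[[x*f,y*f] for x,y in((34,28),(150,66))],.1,st);print(Q)
E
```

```text
[[0.449  0.2223]
 [0.5469 0.2312]
 [0.5598 0.0839]
 [0.4631 0.0746]] [0.50467785 0.15300528]
[np.float64(0.1485), np.float64(0.0984), np.float64(0.1479), np.float64(0.0971)]
yaw 0.09609000830682092
[[0.36804609 0.24615269 0.1       ]
 [0.41698271 0.21407367 0.1       ]]
```

Call:
arm_command(
  commands=[
    [0, 0, 0.032, 0, 30, 0, 50],
    [0, 0, 0.032, 0, 30, 0, 50],
    [0, 0, 0.032, 0, 30, 0, 50],
    [0, 0, 0.032, 0, 30, 0, 50],
    [0, 0, 0.032, 0, 30, 0, 50],
    [0, 0, 0.032, 0, 30, 0, 50],
    [0, 0, 0.032, 0, 30, 0, 50],
    [0, 0, 0, 0, 0, -30, 50],
    [0, 0, 0, 0, 0, -35, 50],
    [0, 0, 0, 0, 0, -35, 50],
    [0, 0, 0, 0, 0, -35, 50],
    [0, 0, 0, 0, 0, -30, 50],
  ],
)

```text
t: 13.65
position: [0.5035, 0.267, 0.0339]
eef_rot: [-3.137, 0.001, 1.517]
ft_force: [0.7, 0.6, 1.1]
finger_gap: 0.0503
```

Call:
arm_command(
  commands=[
    [0, 0, 0, 0, 0, -10, 50],
    [0, 0, 0, 0, 0, -8, 50],
    [0, 0, 0, 0, 0, 0, 50],
  ],
)

```text
t: 13.9
position: [0.5042, 0.2675, 0.0176]
eef_rot: [-3.137, 0.0, 1.517]
ft_force: [-0.1, -0.0, 0.3]
finger_gap: 0.0501
```

```bash
python3 shot.py wrist w9
```

```text
13.9 [0.5042 0.2675 0.0176] [-3.1373e+00  5.0000e-04  1.5173e+00] [-0.92  0.81  0.53  2.12 -0.94  0.47  0.29] [-0.1 -0.   0.3] 0.05008681237530973
```

View pics/w9.png

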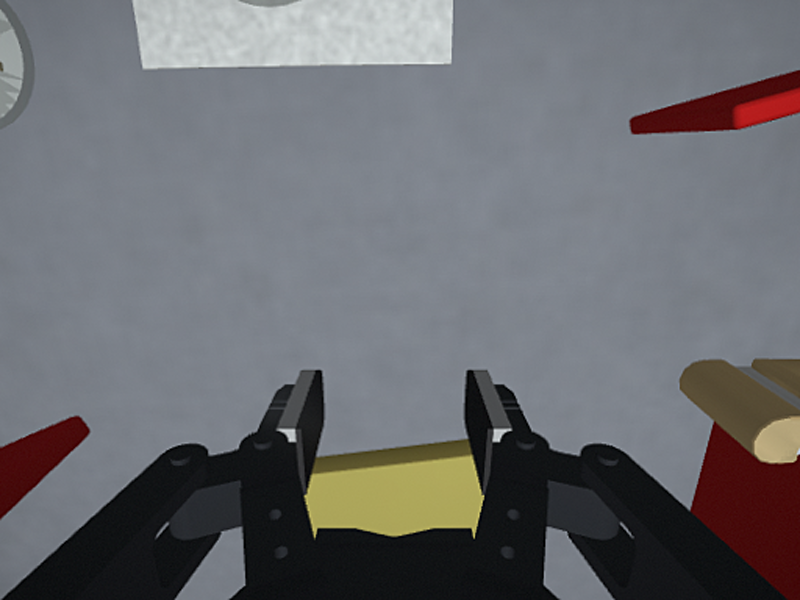

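Fingers are behind the board's left edge, clear of the red panels. Feeling down to the desk.

Call:
arm_command(
  commands=[
    [0, 0, 0.014, 0, 0, -6, 50],
    [0, 0, 0, 0, 0, -4, 50],
    [0, 0, 0, 0, 0, -3, 50],
    [0, 0, 0, 0, 0, -2, 50],
    [0, 0, 0, 0, 0, 0, 50],
  ],
)

```text
t: 14.37
position: [0.504, 0.2689, 0.0032]
eef_rot: [-3.138, -0.001, 1.533]
ft_force: [-0.8, -0.3, -0.1]
finger_gap: 0.0501
```

Call:
arm_command(
  commands=[
    [0, 0, 0, 0, 0, -2, 50],
    [0, 0, 0, 0, 0, -1, 50],
    [0, 0, 0, 0, 0, 0, 50],
  ],
)

```text
t: 14.62
position: [0.504, 0.2687, 0.0]
eef_rot: [-3.138, -0.001, 1.533]
ft_force: [-0.9, 1.3, -1.2]
finger_gap: 0.05
```

TCP z = 0 with no contact, so the open tips sit a few mm up, below the board's 12 mm top. Now I'll push the board sideways towards the middle bay's line.

Call:
arm_command(
  commands=[
    [0, 0, 0, -0.4, -10, 0, 50],
    [0, 0, 0, -0.5, -12, 0, 50],
    [0, 0, 0, -0.5, -12, 0, 50],
    [0, 0, 0, -0.5, -12, 0, 50],
    [0, 0, 0, -0.5, -12, 0, 50],
    [0, 0, 0, -0.5, -12, 0, 50],
    [0, 0, 0, -0.5, -12, 0, 50],
    [0, 0, 0, 0, 0, 0, 50],
  ],
)

```text
t: 15.28
position: [0.5006, 0.1826, 0.0007]
eef_rot: [-3.139, 0.001, 1.528]
ft_force: [-0.7, -1.2, -0.8]
finger_gap: 0.0499
```

```bash
python3 shot.py wrist w10
```

```text
15.2833 [0.5006 0.1826 0.0007] [-3.1386e+00  1.0000e-03  1.5284e+00] [-0.71  0.79  0.39  2.2  -0.97  0.33  0.47] [-0.7 -1.2 -0.8] 0.04986988068363557
```

View pics/w10.png

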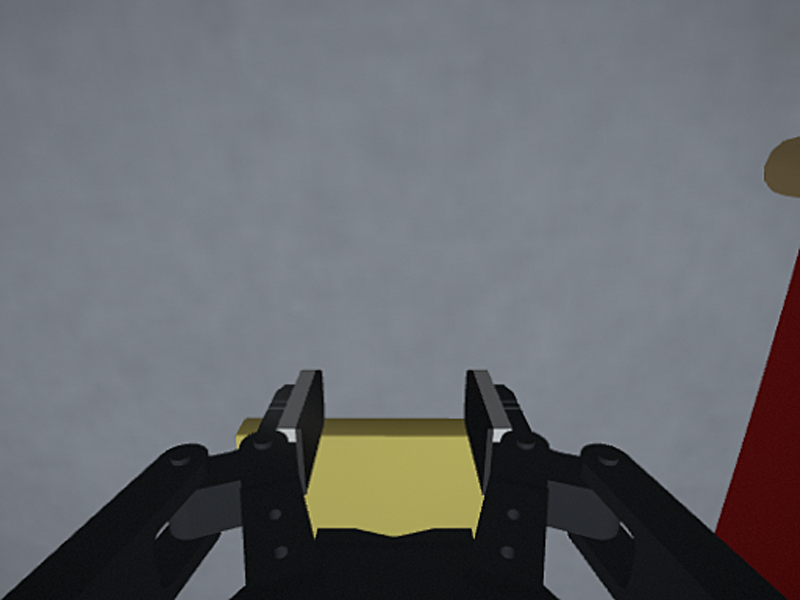

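The board is now square to the fingers. Continuing, keeping an eye on joints 5 and 6.

Call:
arm_command(
  commands=[
    [0, 0, 0, -0.2, -12, 0, 50],
    [0, 0, 0, -0.2, -12, 0, 50],
    [0, 0, 0, -0.2, -12, 0, 50],
    [0, 0, 0, -0.2, -12, 0, 50],
    [0, 0, 0, 0, 0, 0, 50],
  ],
)

```text
t: 15.75
position: [0.4998, 0.1365, 0.0004]
eef_rot: [-3.138, 0.001, 1.53]
ft_force: [0.2, -1.3, -0.1]
finger_gap: 0.05
```

```bash
python3 shot.py wrist w11;python3 shot.py scene sc11
```

```text
15.75 [4.998e-01 1.365e-01 4.000e-04] [-3.1385e+00  5.0000e-04  1.5301e+00] [-0.6   0.78  0.34  2.23 -0.97  0.29  0.56] [ 0.2 -1.3 -0.1] 0.050041706634586104
15.8 [4.999e-01 1.379e-01 3.000e-04] [-3.1383e+00 -4.0000e-04  1.5308e+00] [-0.6   0.78  0.34  2.23 -0.97  0.29  0.56] [0.4 0.  0.5] 0.0500135830568471
```

View pics/sc11.png

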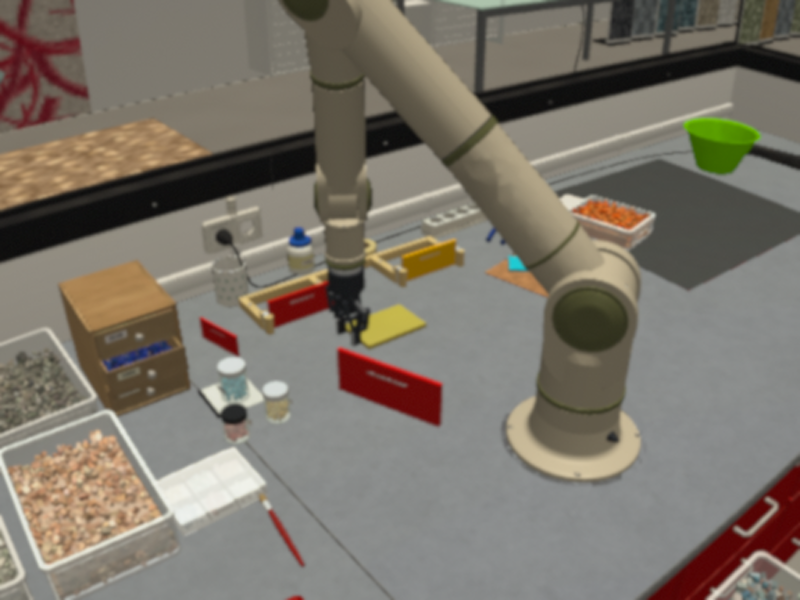

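The board follows squarely. About 55 mm remain.

Call:
arm_command(
  commands=[
    [0, 0, 0, -0.2, -12, 0, 50],
    [0, 0, 0, -0.2, -12, 0, 50],
    [0, 0, 0, -0.2, -12, 0, 50],
    [0, 0, 0, -0.2, -12, 0, 50],
    [0, 0, 0, 0, -6, 0, 50],
    [0, 0, 0, 0, 0, 0, 50],
    [0, 0, 0, 0, 0, 0, 50],
  ],
)

```text
t: 16.43
position: [0.4991, 0.0854, 0.0002]
eef_rot: [-3.138, -0.001, 1.533]
ft_force: [0.6, 0.4, -0.2]
finger_gap: 0.0496
```

Call:
arm_command(
  commands=[
    [0, 0, 0, 0, 10, 0, 50],
    [0, 0, 0, 0, 10, 20, 50],
    [0, 0, 0, 0, 0, 35, 50],
    [0, 0, 0, 0, -15, 40, 50],
    [0, 0, 0, 0, -30, 40, 50],
    [0, 0, 0, 0, -30, 40, 50],
    [0, 0, 0, -5, -35, 20, 50],
    [0, 0, 0, -5, -35, 0, 50],
    [0, 0, 0, 0, 0, 0, 50],
  ],
)

```text
t: 17.18
position: [0.489, -0.0344, 0.183]
eef_rot: [3.141, 0.0, 1.528]
ft_force: [-0.3, -0.1, -0.2]
finger_gap: 0.0495
```

```bash
python3 shot.py wrist w12
```

```text
17.1833 [ 0.489  -0.0344  0.183 ] [3.1408e+00 5.0000e-04 1.5275e+00] [-0.58  0.49  0.77  2.21 -0.57  0.65  0.56] [-0.3 -0.1 -0.2] 0.0495272255147898
```

View pics/w12.png

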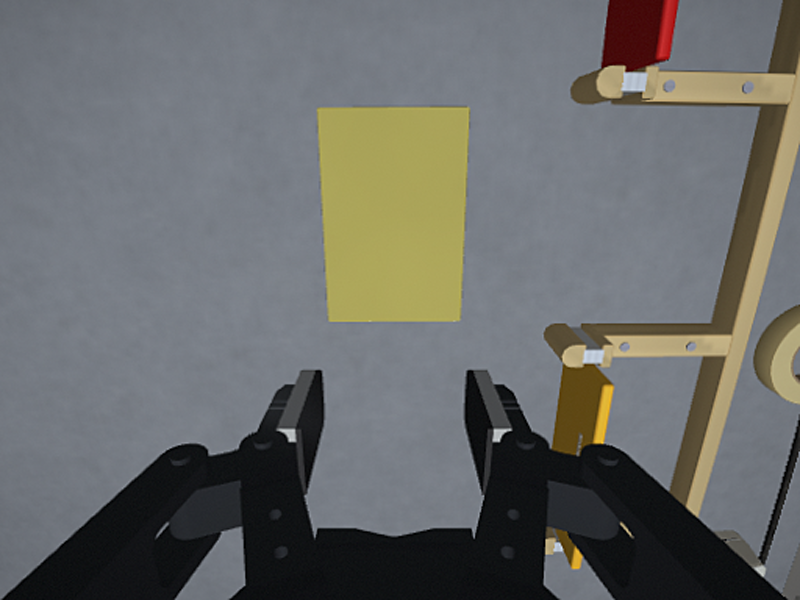

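The board's corners are at (318,108), (469,107), (461,322), (329,322); the post grooves are at (634,82) and (594,356).

```bash
python3 - <<'E'
from h import *
st=dict(np.load('w12.npz'));f=512/800
P=plane('wrist',[[x*f,y*f] for x,y in((318,108),(469,107),(461,322),(329,322))],.012,st)[:,:2];print(P.round(4))
print([np.linalg.norm(P[i]-P[i-1]).round(4) for i in range(4)])
a=-.0402;O=np.array([.630,-.0095])+.06*np.array([np.cos(a),np.sin(a)])
Rm=np.array([[np.cos(a),np.sin(a)],[-np.sin(a),np.cos(a)]])
c=P.mean(0);print('centre',c,'dock',Rm@(c-O));d=P[2]-P[3]+P[1]-P[0];print('yaw',np.arctan2(d[1],d[0]))
Q=plane('wrist',[[x*f,y*f] for x,y in((634,82),(594,356))],.042,st)[:,:2];print('grooves',Q,[Rm@(q-O) for q in Q])
E
```

```text
[[ 0.4447  0.0732]
 [ 0.5427  0.0696]
 [ 0.5381 -0.0804]
 [ 0.4388 -0.0761]]
[np.float64(0.1494), np.float64(0.0981), np.float64(0.15), np.float64(0.0994)]
centre [ 0.49104788 -0.0034379 ] dock [-0.19908349  0.00047283]
yaw -0.03966908985788393
grooves [[ 0.634149    0.07772595]
 [ 0.62760109 -0.09806451]] [array([-0.05935989,  0.08732223]), array([-0.05883764, -0.08858936])]
```

The board is square with the dock (yaw -0.0397) and 0.5 mm off the bay line. To push from behind, the tool must be at x≈0.40, under the vertical reach limit, so I'll turn the jaws across the bay and lean the tool inward.

Call:
arm_command(
  commands=[
    [0, 0, 0.112, 0, 3, 0, 60],
    [0, 0, 0.112, 0, 3, 0, 60],
    [0, 0, 0.112, 0, 3, 0, 60],
    [0, 0, 0.112, 0, 3, 0, 60],
    [0, 0, 0.112, 0, 3, 0, 60],
    [0, 0, 0.112, 0, 3, 0, 60],
    [0, 0, 0.112, 0, 3, 0, 60],
    [0, 0, 0.112, 0, 3, 0, 60],
    [0, 0, 0.112, 0, 3, 0, 60],
    [0, 0, 0.112, 0, 3, 0, 60],
    [0, 0, 0.112, 0, 3, 0, 60],
    [0, 0, 0.112, 0, 1, 0, 60],
  ],
)

```text
t: 18.23
position: [0.4889, 0.007, 0.1804]
eef_rot: [-3.138, -0.002, 2.885]
ft_force: [-0.2, -0.2, -0.8]
finger_gap: 0.0598
```

Call:
arm_command(
  commands=[
    [0, 0, 0.112, 0, 0, 0, 60],
    [0, 0, 0.112, 0, 0, 0, 60],
    [0, 0, 0, 0, 0, 0, 60],
    [0.004, 0.1, 0, -15, 0, 0, 60],
    [0.004, 0.1, 0, -15, 0, 0, 60],
    [0.004, 0.1, 0, -15, 0, 0, 60],
    [0.004, 0.1, 0, -15, 0, 0, 60],
    [0.004, 0.1, 0, -15, 0, 0, 60],
    [0, 0, 0, -10, 0, 0, 60],
    [0, 0, 0, 0, 0, 0, 60],
  ],
)

```text
t: 19.07
position: [0.4024, 0.0049, 0.1799]
eef_rot: [-3.136, -0.502, 3.098]
ft_force: [-0.0, -0.3, -0.8]
finger_gap: 0.0601
```

```bash
python3 shot.py wrist w13; python3 -c "
from h import *
s=ctrl.sense();print(R.from_euler('xyz',s['eef_rot']).as_matrix().round(3))"
```

```text
19.0667 [0.4024 0.0049 0.1799] [-3.1358 -0.5023  3.0985] [-0.3   0.54  0.28  2.08 -0.19  1.06  1.65] [-0.  -0.3 -0.8] 0.060091779348917414
[[-0.877  0.04  -0.479]
 [ 0.037  0.999  0.015]
 [ 0.479 -0.004 -0.878]]
```

View pics/w13.png

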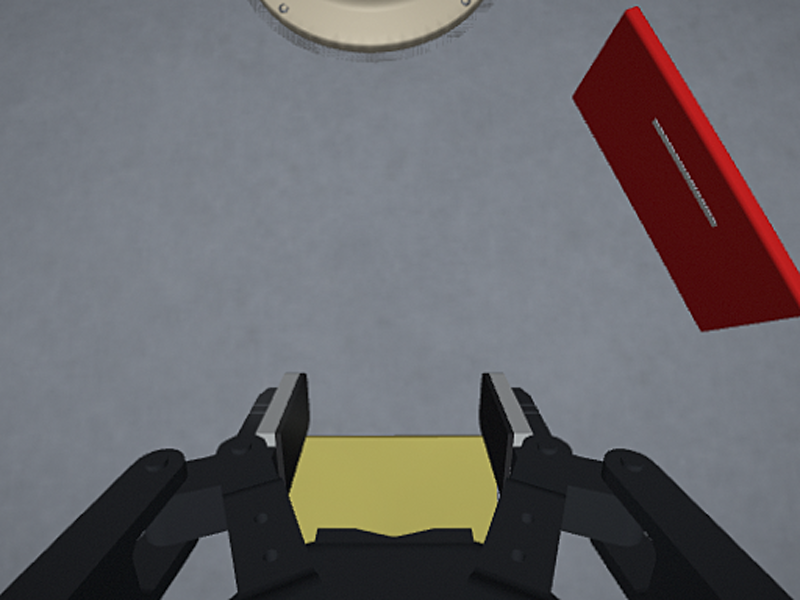

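Call:
arm_command(
  commands=[
    [0, 0, 0, 0, -4.5, -25, 60],
    [0, 0, 0, 0, 0, -35, 60],
    [0, 0, 0, 0, 0, -35, 60],
    [0, 0, 0, 0, 0, -35, 60],
    [0, 0, 0, 0, 0, -20, 60],
    [0, 0, 0, 0, 0, -12, 60],
    [0, 0, 0, 0, 0, -6, 60],
    [0, 0, 0, 0, 0, -4, 60],
    [0, 0, 0, 0, 0, 0, 60],
  ],
)

```text
t: 19.87
position: [0.4044, -0.0003, 0.0093]
eef_rot: [-3.138, -0.5, 3.1]
ft_force: [0.1, -0.2, 0.4]
finger_gap: 0.06
```

```bash
python3 shot.py wrist w14
```

```text
19.8667 [ 4.044e-01 -3.000e-04  9.300e-03] [-3.1376 -0.4997  3.1004] [-0.22  0.83  0.2   2.14 -0.28  0.71  1.74] [ 0.1 -0.2  0.4] 0.05996200304518667
```

View pics/w14.png

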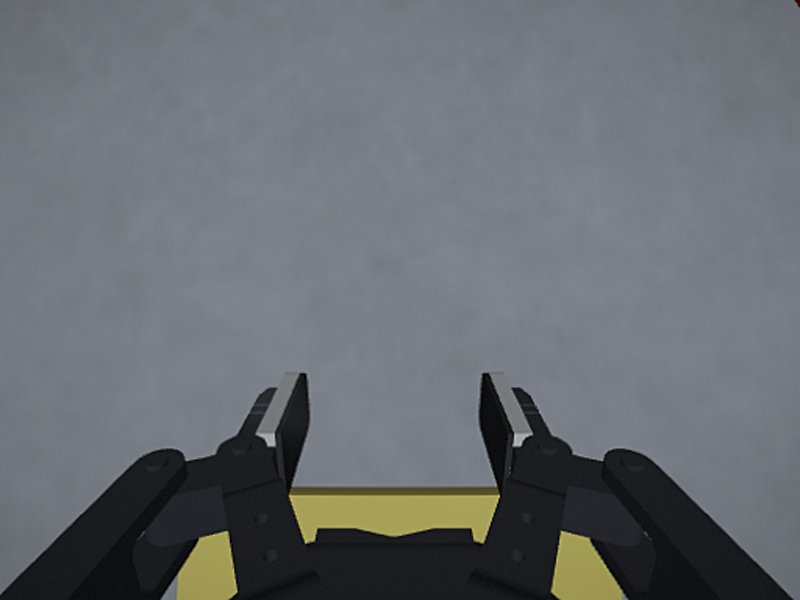

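The fingers are behind the near edge and centred. Pushing forward along the dock axis.

Call:
arm_command(
  commands=[
    [0, 0, 0, 5, -0.2, -3, 60],
    [0, 0, 0, 8, -0.3, 0, 60],
    [0, 0, 0, 10, -0.4, 0, 60],
    [0, 0, 0, 10, -0.4, 0, 60],
    [0, 0, 0, 10, -0.4, 0, 60],
    [0, 0, 0, 10, -0.4, 0, 60],
    [0, 0, 0, 10, -0.4, 0, 60],
    [0, 0, 0, 10, -0.4, 0, 60],
    [0, 0, 0, 10, -0.4, 0, 60],
    [0, 0, 0, 10, -0.4, 0, 60],
    [0, 0, 0, 5, -0.2, 0, 60],
    [0, 0, 0, 0, 0, 0, 60],
  ],
)

```text
t: 20.92
position: [0.5027, -0.0044, 0.0062]
eef_rot: [-3.138, -0.502, 3.101]
ft_force: [-2.3, 0.3, 6.2]
finger_gap: 0.06
```

```bash
python3 shot.py wrist w15; python3 shot.py scene sc15;python3 shot.py side s15
```

```text
20.9167 [ 0.5027 -0.0044  0.0062] [-3.1378 -0.5023  3.1006] [-0.21  0.88  0.23  1.9  -0.26  0.89  1.72] [-2.3  0.3  6.2] 0.059975426894150044
20.9667 [ 0.5027 -0.0044  0.0062] [-3.1377 -0.5016  3.1006] [-0.21  0.88  0.23  1.9  -0.26  0.89  1.72] [-2.1  0.8  6.5] 0.060066065318876594
21.0167 [ 0.5027 -0.0044  0.0062] [-3.1377 -0.5014  3.1005] [-0.21  0.88  0.23  1.9  -0.26  0.89  1.72] [-2.2 -0.1  5.4] 0.059838877975238666
```

View pics/s15.png

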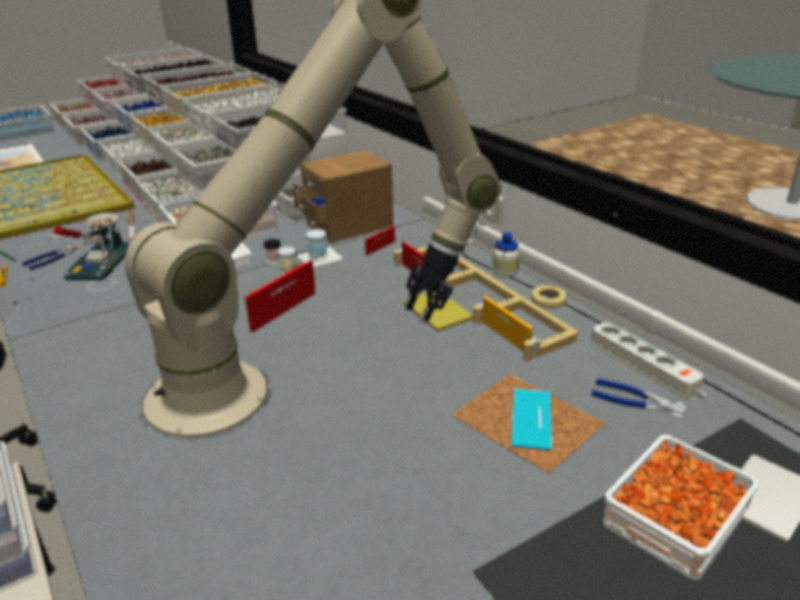

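View pics/w15.png

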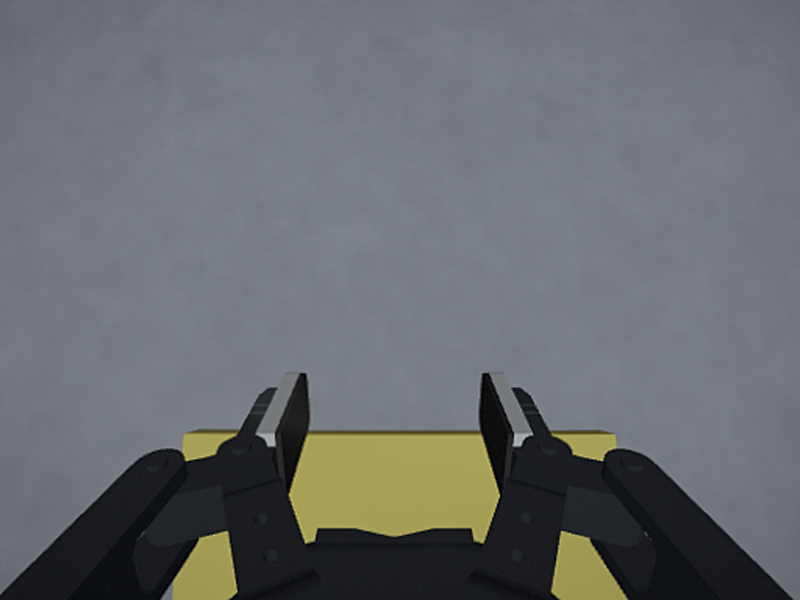

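The board stays square, with its near edge level at row 433. Checking it numerically before it enters the mouth.

```bash
cat > edge.py <<'E'
import sys
from h import *
o=sys.argv[1];p=eval(sys.argv[2]);st=dict(np.load(o+'.npz'));f=.64
P=plane('wrist',[[x*f,y*f] for x,y in p],.012,st)[:,:2]
a=-.0402;O=np.array([.630,-.0095])+.06*np.array([np.cos(a),np.sin(a)])
Rm=np.array([[np.cos(a),np.sin(a)],[-np.sin(a),np.cos(a)]])
D=(P-O)@Rm.T;print(P.round(4),'dock',D.round(4),np.linalg.norm(P[0]-P[1]).round(4));print('mid',D.mean(0),'rel yaw',np.arctan2(-(D[1]-D[0])[0],(D[1]-D[0])[1]), 'tcp dock',Rm@(st['position'][:2]-O))
E
python3 edge.py w15 "((183,433),(616,433))"
```

```text
[[ 0.5155 -0.0785]
 [ 0.5213  0.0709]] dock [[-0.1716 -0.0735]
 [-0.1719  0.076 ]] 0.1495
mid [-0.17175894  0.00121508] rel yaw 0.0017493635845960526 tcp dock [-1.87371485e-01 -3.07471565e-05]
```

It is 1.2 mm off centre and 0.002 rad from square, with about 122 mm left to go.

Call:
arm_command(
  commands=[
    [0, 0, 0, 6, -0.3, 0, 60],
    [0, 0, 0, 10, -0.4, 0, 60],
    [0, 0, 0, 10, -0.4, 0, 60],
    [0, 0, 0, 10, -0.4, 0, 60],
    [0, 0, 0, 10, -0.4, 0, 60],
    [0, 0, 0, 4, -0.1, 0, 60],
    [0, 0, 0, 0, 0, 0, 60],
  ],
)

```text
t: 21.65
position: [0.553, -0.0065, 0.0062]
eef_rot: [-3.138, -0.502, 3.101]
ft_force: [-2.7, 0.4, 5.0]
finger_gap: 0.0602
```

Call:
arm_command(
  commands=[
    [0, 0, 0, 6, -0.3, 0, 60],
    [0, 0, 0, 10, -0.4, 0, 60],
    [0, 0, 0, 10, -0.4, 0, 60],
    [0, 0, 0, 10, -0.4, 0, 60],
    [0, 0, 0, 10, -0.4, 0, 60],
    [0, 0, 0, 8, -0.3, 0, 60],
    [0, 0, 0, 0, 0, 0, 60],
  ],
)

```text
t: 22.23
position: [0.6075, -0.0087, 0.0061]
eef_rot: [-3.138, -0.501, 3.101]
ft_force: [-2.9, 0.1, 4.8]
finger_gap: 0.0606
```

```bash
python3 shot.py wrist w16
```

```text
22.2333 [ 0.6075 -0.0087  0.0061] [-3.1376 -0.5008  3.1007] [-0.2   0.96  0.24  1.64 -0.25  1.08  1.7 ] [-2.9  0.1  4.8] 0.060604904169493476
```

View pics/w16.png

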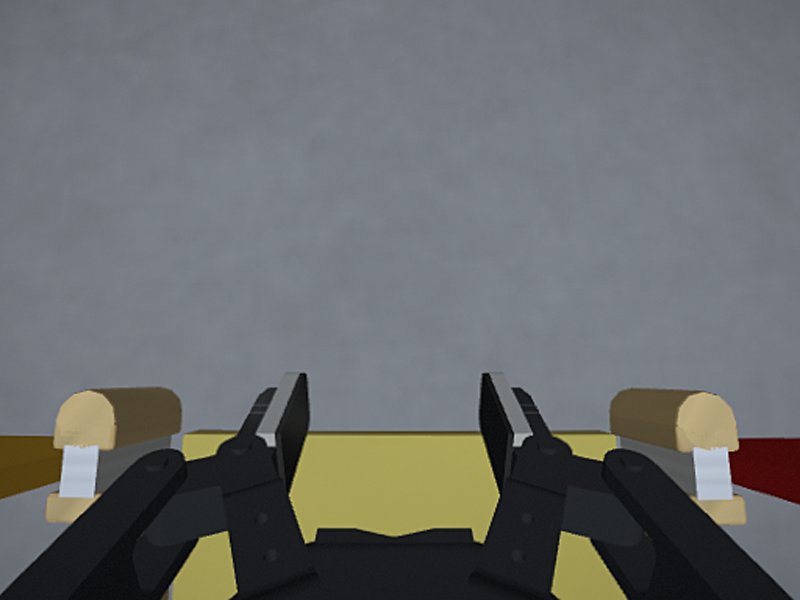

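The board is in the bay between the posts with low force. About 17 mm remain; I'll push slowly until the back stop is felt.

Call:
arm_command(
  commands=[
    [0, 0, 0, 5, -0.2, 0, 60],
    [0, 0, 0, 5, -0.2, 0, 60],
    [0, 0, 0, 3, -0.1, 0, 60],
    [0, 0, 0, 2, -0.1, 0, 60],
    [0, 0, 0, 1, 0, 0, 60],
    [0, 0, 0, 0, 0, 0, 60],
  ],
)

```text
t: 22.78
position: [0.622, -0.0091, 0.0059]
eef_rot: [-3.138, -0.502, 3.101]
ft_force: [-3.7, -0.4, 4.7]
finger_gap: 0.0597
```

Call:
arm_command(
  commands=[
    [0, 0, 0, 1, 0, 0, 60],
    [0, 0, 0, 1, 0, 0, 60],
    [0, 0, 0, 0, 0, 0, 60],
  ],
)

```text
t: 23.03
position: [0.6239, -0.0092, 0.0059]
eef_rot: [-3.138, -0.501, 3.101]
ft_force: [-4.4, 0.7, 5.3]
finger_gap: 0.06
```

Call:
arm_command(
  commands=[
    [0, 0, 0, 1, 0, 0, 60],
    [0, 0, 0, 1, 0, 0, 60],
    [0, 0, 0, 0, 0, 0, 60],
  ],
)

```text
t: 23.28
position: [0.6247, -0.0091, 0.0059]
eef_rot: [-3.138, -0.504, 3.1]
ft_force: [-7.9, 0.6, 6.0]
finger_gap: 0.0604
```

Call:
arm_command(
  commands=[
    [0, 0, 0, 0.7, 0, 0, 60],
    [0, 0, 0, 0.7, 0, 0, 60],
    [0, 0, 0, 0, 0, 0, 60],
  ],
)

```text
t: 23.53
position: [0.6249, -0.0091, 0.006]
eef_rot: [-3.138, -0.507, 3.1]
ft_force: [-11.5, 0.1, 6.4]
finger_gap: 0.06
```

Force rises without motion, so the board is home. Backing off, then going up to look.

Call:
arm_command(
  commands=[
    [0, 0, 0, -8, 0.3, 0, 60],
    [0, 0, 0, -15, 0.6, 0, 60],
    [0, 0, 0, -15, 0, 10, 60],
    [0, 0, 0, -10, 0, 35, 60],
    [-0.004, -0.1, 0, 0, 0, 40, 60],
    [-0.004, -0.1, 0, 0, 0, 40, 60],
    [-0.004, -0.1, 0, 0, 0, 40, 60],
    [-0.004, -0.1, 0, 0, 0, 20, 60],
    [-0.004, -0.1, 0, 0, 0, 0, 60],
    [0, 0, 0, 0, 0, 0, 60],
  ],
)

```text
t: 24.37
position: [0.5786, -0.0085, 0.1937]
eef_rot: [-3.14, 0.01, 3.1]
ft_force: [-2.3, 0.8, 0.2]
finger_gap: 0.06
```

Call:
arm_command(
  commands=[
    [0, 0, 0, 35, 0, 0, 60],
    [0, 0, 0, 35, 0, 0, 60],
    [0, 0, 0, 35, 0, 0, 60],
    [0, 0, 0, 35, 0, 0, 60],
    [0, 0, 0, 35, 0, 0, 60],
    [0, 0, 0, 35, 0, 0, 60],
    [0, 0, 0, 0, 0, 0, 60],
  ],
)

```text
t: 24.95
position: [0.7954, -0.0075, 0.1886]
eef_rot: [-3.138, 0.001, 3.102]
ft_force: [-2.3, -0.4, 0.3]
finger_gap: 0.0597
```

```bash
python3 shot.py wrist w17; python3 shot.py side s17; python3 shot.py scene sc17
```

```text
24.95 [ 0.7954 -0.0075  0.1886] [-3.1377e+00  1.1000e-03  3.1023e+00] [-0.23  0.74  0.3   1.46 -0.24  0.97  1.67] [-2.3 -0.4  0.3] 0.05972055164088243
25.0 [ 0.7925 -0.0078  0.1883] [-3.1376e+00 -1.4000e-03  3.1018e+00] [-0.23  0.74  0.3   1.47 -0.24  0.97  1.67] [-0.5  0.9 -0.4] 0.060044842570949906
25.05 [ 0.7906 -0.0082  0.1885] [-3.1375e+00 -2.8000e-03  3.1012e+00] [-0.23  0.74  0.3   1.47 -0.24  0.97  1.67] [-1.  -0.5 -0.3] 0.05974941615687405
```

View pics/w17.png

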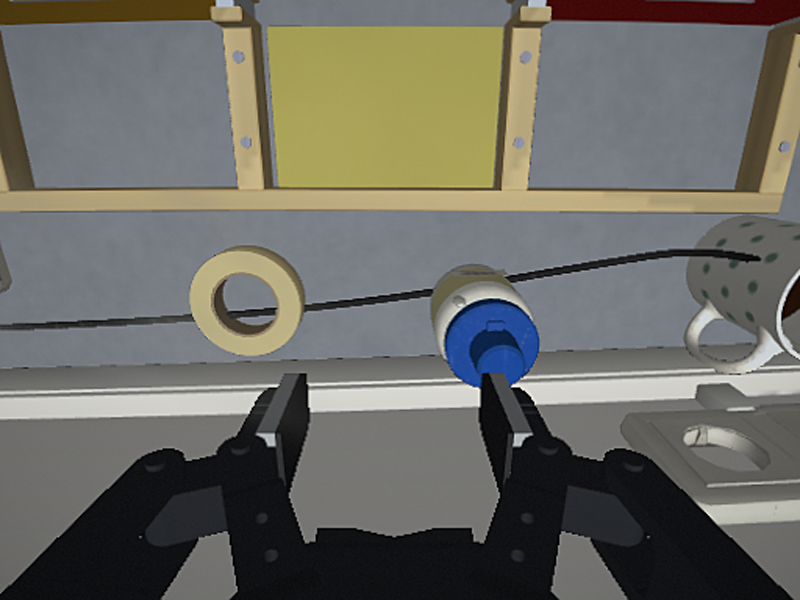

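View pics/s17.png

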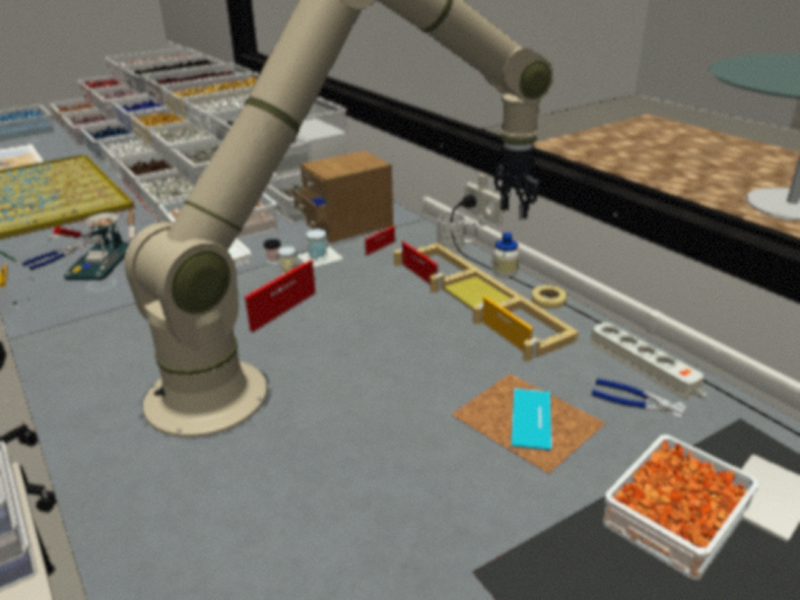

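View pics/sc17.png

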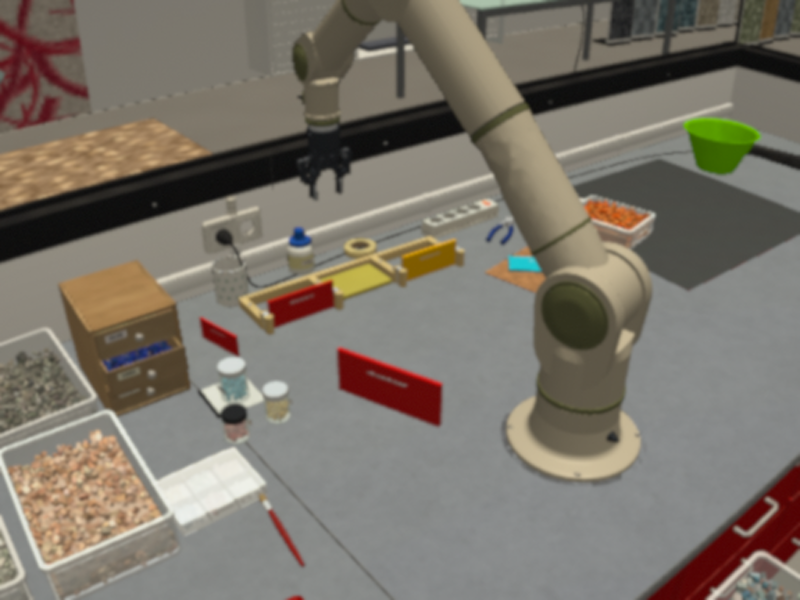

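```bash
python3 edge.py w17 "((268,27),(506,27))"
```

```text
[[ 0.6379 -0.0821]
 [ 0.6439  0.0679]] dock [[-0.0492 -0.0722]
 [-0.0492  0.0779]] 0.1501
mid [-0.04918243  0.00287566] rel yaw 0.0003449151530687014 tcp dock [0.10515988 0.00864509]
```

Call:
arm_command(
  commands=[
    [0, 0, 0, -20, 0, 5, 60],
    [0, 0, 0, -30, 0, 10, 60],
    [0, 0, 0, -30, 0, 10, 60],
    [0, 0, 0, -30, 0, 10, 60],
    [0, 0, 0, 0, 0, 0, 60],
    [0, 0, 0, 0, 0, 0, 60],
  ],
)

```text
t: 25.6
position: [0.678, -0.0082, 0.2273]
eef_rot: [-3.139, -0.0, 3.101]
ft_force: [1.7, 1.1, -0.2]
finger_gap: 0.0599
```

```bash
python3 shot.py wrist w18
```

```text
25.6 [ 0.678  -0.0082  0.2273] [-3.139  -0.      3.1005] [-0.27  0.56  0.32  1.73 -0.21  0.88  1.66] [ 1.7  1.1 -0.2] 0.05989449461949857
```

View pics/w18.png

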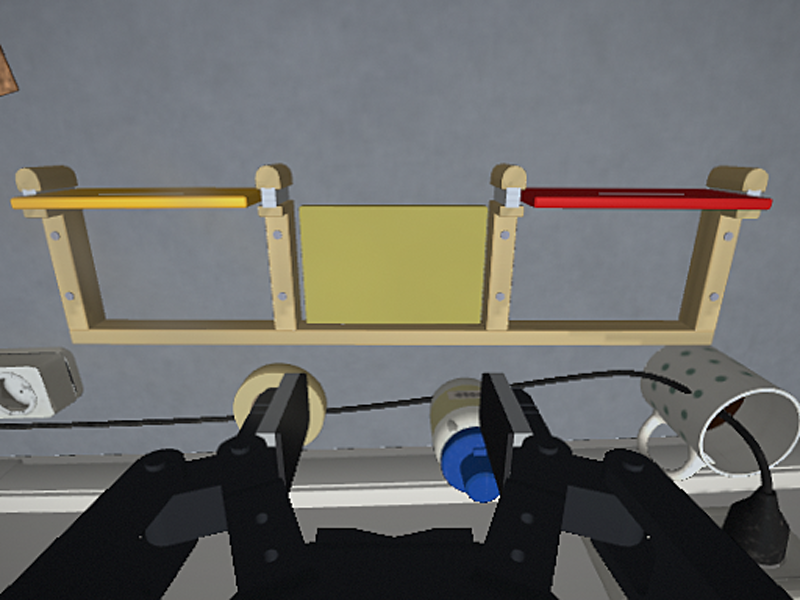

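The board is in the middle bay against the stop, with red and gold standing in their grooves. Board centre in the dock frame: x about +1 mm, y about +3 mm, yaw about 0. Handing in.

```bash
python3 -c "
from station import ctrl
print(ctrl.hand_in())"
```

```text
the job is handed in; nothing more can be done
None
```

I handed the job in with every final check inside the limits; the hand-in reports no verdict. The aqua jar was on the order card, so I drew the aqua gate out of the middle bay and laid it on the cork mat. I then pushed the board sideways and forward along the desk into that bay until the force rose against the back stop.

**Board:** The last wrist view puts its centre about 1 mm past the nominal home position and 3 mm off the bay's centre line. It is square to the dock within 0.001 rad. The far edge was partly hidden by the back stop, so this comes from the near edge; it agrees with the stop I felt at about 12 N.

**Gates and jars:** The aqua gate lies flat near the middle of the mat. I checked this by eye in two views, not by measurement. The red and gold gates stand in their grooves and the jars look unmoved.

**Problem along the way:** My first tilt for laying the gate down ran into the wrist joint limit at about 32°, so I tilted the other way and lost only a couple of seconds. The job took about 26 s.

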